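# Stack the empty tray over the inked stamps

## Robot

A 6-joint arm with a two-finger parallel gripper is mounted at the origin on the work surface. World frame = base frame: x ahead of the robot, y to its left, z up, the work surface at z = 0. Lengths are in mm, angles in rad, forces in N, time in s.
With the tool pointing down it reaches from about 350 to 850 mm from the base axis. Payload 8.1 kg.
Tool frame: the origin (TCP) lies on the centre line of the jaws, within the pads' length; the fingertips stand 8 mm ahead of it and the grasp point (between the pads) lies 11 mm behind it; z points along the fingers, x is the direction in which the jaws open and shut, and the axes are right-handed (so a half turn about z gives the same grasp; the last joint's range is limited). The gripper opens to 93 mm and grips with 3 to 60 N. Pads are 15 mm wide; open, the fingers measure 128 mm over their backs; the gripper's body (75 mm by 188 mm) begins 65 mm behind the grasp point.
Start: joints at [1.181, 0.13, 1.488, -0, 1.523, -0.085], TCP at [180.04, 572.356, 226.635] pointing down, gripper open.
Joint ranges: [-2.96, 2.96], [-0.89, 2.26], [0.02, 2.5], [-1.34, 4.48], [0, 2.73], [-2.66, 2.66]. Speed limits (rad/s): [2.39, 2.39, 2.79, 3.14, 3.14, 3.14].

## Interface

Orientations are given as [roll, pitch, yaw] about the fixed x, y, z axes, in that order (R = Rz(yaw) Ry(pitch) Rx(roll)).
In Python, from rig import telemetry, cams, job_done, models gives the robot as it stands. The module is installed in compiled form; this text tells all that it offers.
- The arm moves only by the tool send_rows, never from a script. Its argument "rows" is a list of rows, each an object of numbers: "tx", "ty", "tz": the shift along the tool's x, y, z in m; "wx", "wy", "wz": the turn, a rotation vector about the tool's x, y, z in degrees. In form: [{"tx": .., "ty": .., "tz": .., "wx": .., "wy": .., "wz": ..}, ...]. A call has 1 to 12 rows; each row is the pose to reach, as a shift and turn from the pose commanded when the call began, along the tool's axes at that moment; what a row does not reach only later rows make up. A row lasts 1/12 s, in which the tool goes at most 41.7 mm and 7.16 degrees, less where a joint would pass 70% of its speed; a pose out of reach is approached as far as the arm can. A call with a gripper value outside its range is refused whole. "jaw" is the finger opening in m, from 0 to 0.093, set as the call begins (left out, the last holds). The fingers move at their own pace and stop on an object; "grip_force" is the grip in N (left out, the last holds). Time passes only in rows, so rows that repeat a pose let the fingers close. It gives the time, the measured TCP pose, the force and the opening at its end, in the units of the state.
- telemetry.get_obs(): the state, without advancing time (a new reading comes with each control period).
- cams.get_image(name): name is "side" or "top"; returns the picture (400x640x3 uint8, red, green, blue); there is no depth.
- cams.get_calibration(name): a dict with "fx", "fy", "cx", "cy" (pixels), "camera_from_world" (4x4, takes a point from world to camera coordinates). Camera axes: x right, y down, z forward; pixel columns grow to the right and rows downward; lengths in mm; the calibration is good to about 2 mm. A picture is of the moment at which its call begins. get_calibration takes no time and is no camera call.
- job_done(): hands the job in, once; it reports no verdict.
Trained networks look in the newest picture that a camera, given by its name, has taken for a name from the list of things; names that differ only in an ending like _2 or _b are one class to them, and where a whole thing is asked for, a point or a joint stands for the part that bears it (a point fixed in the world has none). Each returns a list of dicts, best first, with "score" (0 to 1); they miss things now and then, are a little off and sometimes report something else, mostly with a low value. They report only what shows in the picture. A call takes as long as a camera call. They do not tell look-alikes from the thing itself.
- models.spot_in(camera, query): "centre" ([x, y, z] in mm, in world coordinates, good to about 4 mm: the middle of the surface that is visible of it).
- models.outline_of(camera, query): "mask" (400x640 bool, what is visible of it).
The state is a dict: "t": time; "joint_positions": joint angles; "joint_velocities": joint speeds; "joint_efforts": joint torques, N m; "tcp_pos": TCP position; "orientation": TCP orientation; "force": force on the tool from outside, world axes, zero at the start; "wrist_torque": the same for the moment, N m; "width": finger opening in mm.
Only numpy, scipy, OpenCV 4.12 (cv2) and the standard library are available. Lean on these libraries where they do the work, as an engineer would, in place of code of your own. Each camera call takes 0.05 s, during which the arm holds its last target.

## Task

Take the empty tray off the sloping stand and set it on top of the tray of freshly inked stamps, turned end for end so that its lugs rest on the lower tray's rim and it stands level, stacked and not nested. Set it down gently, do not let it touch the stamps, leave the lower tray standing about where it is with the stamps upright, and leave the other things on the table alone.

Things in the scene. Friction and masses are not known exactly. Their poses are not given: they have to be found in the camera images.
- empty_mid (a point): Centre (30 above the underside) of the EMPTY grey stack-nest tray: 180 long (x) x 64 wide (y) x 60 high (z), 0.25 kg (varies by a third). It lies on the sloping stand, tilted 30 degrees, its +x end up the slope. The collar (30 to 60 above the underside) has upright faces 180 x 64, long walls 3.5 thick: grip it across the 64 at mid length. Below, the body is narrower, 150 x 47.
- empty_wide_notch (a point): Middle of the empty tray's +x end wall at rim height: 85 along x and 30 above its centre. The rim of this end has ONE wide middle notch (30 wide, 24 deep), and below the collar one middle lug 20 wide. The -x end has TWO corner notches and two outer lugs. Lug undersides are 10 above the tray's underside; end walls are 10 thick.
- full_mid (a point): Centre (30 above the table) of an equal tray holding the stamps, loose, flat on the table, about 0.3 kg; +x towards its one wide notch. The two face roughly the same way at the start. Facing the same way the upper tray's lugs drop through the notches and it nests, onto the stamps; turned end for end they land on the rim and it stands with its underside 50 above the lower one's.
- full_wide_notch (a point): Middle of the full tray's +x end wall (one wide notch) at rim height: 85 along x and 30 above its centre. The tray's mouth is 160 x 57, so the upper tray's body enters it with 5 play all round, 10 deep when stacked.
- stand_board (a point): Sloping wooden stand, fixed: middle of the board's upper face, 75 above the table. Axes level: x is the horizontal direction in which the board rises (30 degrees, away from the robot), z up. Board 205 along the slope x 96 wide, with a stop 22 high across its lower end, touching the tray; no side walls above the board.
- stamp0: Wooden stamp in the full tray: block 32 x 27 x 16 with a round knob on top, 30 high in all; its top is 33 above the table, so a stacked tray clears it by 17. Origin under its centre.
- stamp1: As stamp0, the middle one.
- stamp2: As stamp0.
- roller: Ink roller lying on the table, 38 high, about 200 long and 100 wide. Origin under the rubber roll. Leave alone.
- rubbing_pad: Round wooden rubbing pad, 94 across, 25 high. Origin under its centre. Leave alone.
- lino_block: Flat block 100 x 75 x 12 on the table. Origin under its centre. Leave alone.
- ink_bottle: Standing bottle 56 across, 130 high. Origin under its centre. Leave alone.
- paste_jar: Standing jar 64 across, 65 high. Origin under its centre. Leave alone.
- water_cup: Standing cup 72 across, 85 high. Origin under its centre. Leave alone.
Things that resemble listed ones, but are neither listed nor needed, are in the scene too. What is shaped like the stamp1 but red is not meant. What is shaped like the stamp0 but blue is not meant.

How it is judged:
By the outcome, as a careful person would: the job done as asked, in the order asked, and still so for the second after the job is handed in, with the robot touching nothing.
It also fails if it takes over 43 s, if anything falls off the work surface, if the arm or the gripper's body presses on something with over 40 N, if the wrist force passes 120 N, or if a joint passes its speed limit or range.

## Working session

There is one attempt and no reset: what is moved stays moved. The work goes in short steps, Python scripts to look and compute and a tool call to move; the robot and the scene stay as the last step left them, time stands still between calls to the robot, and variables do not carry over. Pictures are saved under pics/ and viewed, and the job is handed in when it is done.

Besides the shell and the picture viewer there is one more tool, called after ">>>" as name(argument=value, ...), one argument or row to a line, values as JSON. send_rows: Moves the arm, as the interface text tells. Its arguments: {"type":"object","properties":{"rows":{"type":"array"},"jaw":{"type":"number"},"grip_force":{"type":"number"}},"required":["rows"]}

```bash
mkdir -p pics; python3 - <<'E'
from rig import telemetry,cams,models
import cv2
o=telemetry.get_obs();print(o)
for n in("top","side"):
    im=cams.get_image(n);cv2.imwrite(f"pics/{n}0.png",im[:,:,::-1]);c=cams.get_calibration(n);print(c)
    for q in("empty_mid","full_mid","empty_wide_notch","full_wide_notch","stand_board","stamp0"):
        print(n,q,[(round(d['score'],2),[round(float(v)) for v in d['centre']]) for d in models.spot_in(n,q)])
E
```

```text
{'t': 0.0, 'joint_positions': array([ 1.18061433e+00,  1.31151293e-01,  1.48929247e+00, -3.07016277e-07,
        1.52297940e+00, -8.53954198e-02]), 'joint_velocities': array([ 0.00082784,  0.00055686,  0.00050196, -0.00015968,  0.00150576,
        0.00040234]), 'joint_efforts': array([-1.09186709e-03, -5.59843862e+01, -4.91757560e+01,  7.66703929e-02,
        3.57053080e-02, -2.15702044e-04]), 'tcp_pos': array([179.81791631, 571.8385927 , 225.58608039]), 'orientation': array([-3.14143683e+00,  1.82387150e-03,  1.26600991e+00]), 'force': array([-0.03463367,  0.87349117,  0.77924725]), 'wrist_torque': array([-0.00207773,  0.01818212, -0.04017725]), 'width': 93.0197704787347}
{'fx': 487.70484383435553, 'fy': 487.70484383435553, 'cx': 328.9524399797961, 'cy': 196.00669714277052, 'camera_from_world': array([[-8.61850517e-02, -9.96275190e-01, -2.80774712e-03,
         1.46420497e+02],
       [-9.72448869e-01,  8.47359411e-02, -2.17170481e-01,
         5.84804725e+02],
       [ 2.16599479e-01, -1.59864586e-02, -9.76129653e-01,
         1.21163884e+03],
       [ 0.00000000e+00,  0.00000000e+
[... 674 characters left out ...]
     [-1.69498226e-01,  5.77409269e-01, -7.98666944e-01,
         1.46286697e+02],
       [ 2.27816556e-01, -7.65487900e-01, -6.01770631e-01,
         9.47036934e+02],
       [ 0.00000000e+00,  0.00000000e+00,  0.00000000e+00,
         1.00000000e+00]])}
side empty_mid [(0.93, [584, -252, 113])]
side full_mid [(0.97, [524, 249, 37]), (0.61, [452, 452, 65])]
side empty_wide_notch [(0.95, [586, -246, 108])]
side full_wide_notch [(0.7, [525, 246, 37]), (0.6, [447, 449, 64])]
side stand_board [(0.69, [616, -229, 48])]
side stamp0 [(0.73, [568, 388, 17]), (0.71, [376, 232, 16]), (0.64, [472, 151, 15]), (0.61, [570, 236, 23]), (0.52, [480, 261, 20]), (0.52, [450, 448, 63]), (0.49, [523, 247, 18])]
```

View pics/top0.png

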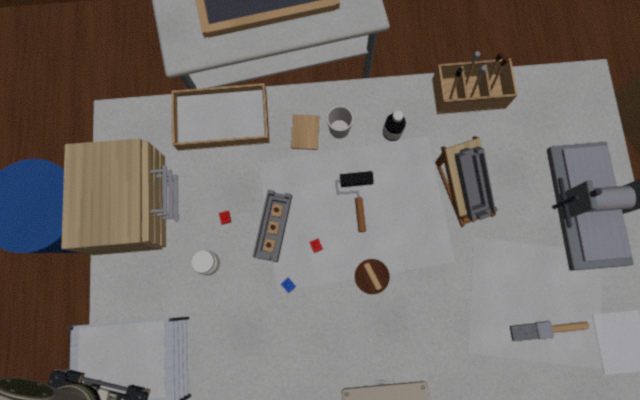

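View pics/side0.png

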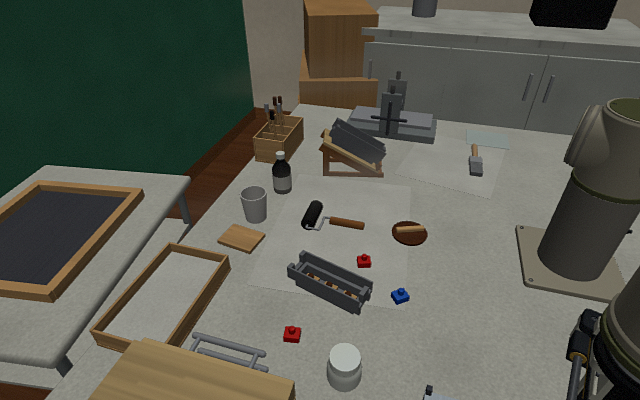

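```bash
python3 - <<'E'
import cv2,numpy as np
t=cv2.imread('pics/top0.png');s=cv2.imread('pics/side0.png')
def c(i,x,y,w,h,f): return cv2.resize(i[y:y+h,x:x+w],(400,300) if 0 else (w*f,h*f),interpolation=cv2.INTER_CUBIC)
a=[c(t,425,130,80,60,5),c(t,425,170,80,60,5)]
A=c(t,425,130,80,100,4);B=c(t,235,180,80,100,4)
cv2.imwrite('pics/ct.png',np.hstack([A,B]))
A=c(s,310,110,90,75,4);B=c(s,280,245,100,75,4)
cv2.imwrite('pics/cs.png',np.hstack([A,B]))
E
```

```text
(no output)
```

View pics/ct.png

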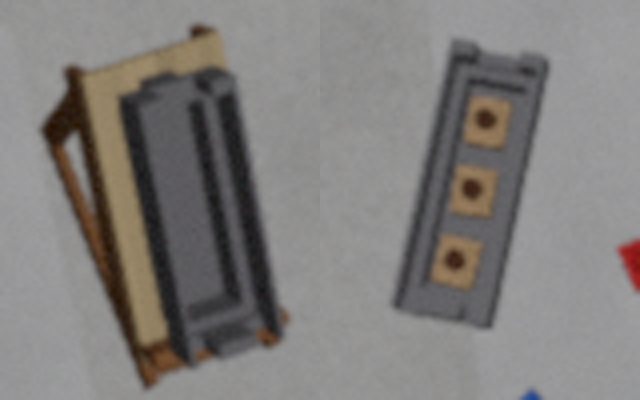

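View pics/cs.png

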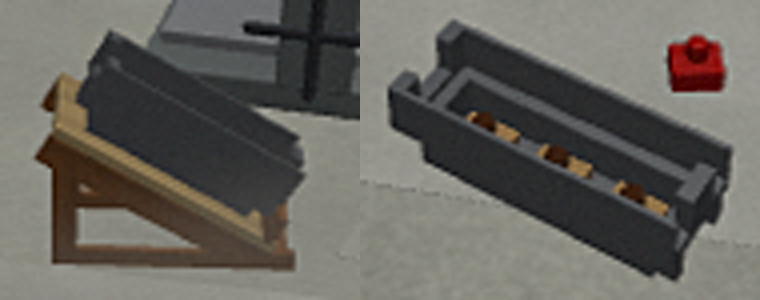

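```bash
cat > h.py <<'E'
import numpy as np,cv2
from scipy.optimize import minimize
from scipy.spatial.transform import Rotation as R
from rig import cams
S=4
def proj(n,P):
    c=cams.get_calibration(n);T=c['camera_from_world'];q=P@T[:3,:3].T+T[:3,3]
    return np.c_[c['fx']*q[:,0]/q[:,2]+c['cx'],c['fy']*q[:,1]/q[:,2]+c['cy']]
def box(x0,x1,y0,y1,z0,z1): return np.array([[x,y,z] for x in(x0,x1) for y in(y0,y1) for z in(z0,z1)],float)
# parts: two long collar sides, ends below the notches, body, lugs, end posts
PARTS=[box(-90,90,-32,32,0,6),box(-90,90,-32,-28.5,0,30),box(-90,90,28.5,32,0,30),box(-75,75,-23.5,23.5,-30,0),
 box(75,90,-10,10,-20,0),box(-90,-75,-28,-14,-20,0),box(-90,-75,14,28,-20,0),
 box(80,90,15,32,0,30),box(80,90,-32,-15,0,30),box(-90,-80,-12,12,0,30)]
def sil(n,p,yaw,pitch,roi=None):
    Rm=R.from_euler('zy',[yaw,-pitch]).as_matrix()
    m=np.zeros((400*S,640*S),np.uint8)
    for b in PARTS:
        uv=proj(n,b@Rm.T+p); h=cv2.convexHull(((uv+.5)*S*16).astype(np.int32)) 
        cv2.fillConvexPoly(m,h,255,shift=4)
    return cv2.resize(m,(640,400),interpolation=cv2.INTER_AREA)/255.
def fit(masks,p0,yaw0,pitch,freez):
    def f(v):
        p=np.array([v[0],v[1],v[3] if freez else p0[2]])
        return sum(np.abs(sil(n,p,v[2]/100,pitch)-m).sum() for n,m in masks.items())
    v0=[p0[0],p0[1],yaw0*100]+([p0[2]] if freez else [])
    sx=np.array([v0]+[np.array(v0)+8*np.eye(len(v0))[i] for i in range(len(v0))])
    r=minimize(f,v0,method='Nelder-Mead',options=dict(initial_simplex=sx,maxiter=250,xatol=.05,fatol=.3))
    return r.x,r.fun
def draw(n,im,p,yaw,pitch,col,f=4):
    Rm=R.from_euler('zy',[yaw,-pitch]).as_matrix()
    for b in PARTS[1:4]:
        uv=proj(n,b@Rm.T+p)
        for i in range(8):
            for j in range(i):
                if bin(i^j).count('1')==1: cv2.line(im,tuple(((uv[i]+.5)*f).astype(int).tolist()),tuple(((uv[j]+.5)*f).astype(int).tolist()),col,1)
E
python3 - <<'E'
from h import *
from rig import models
ME={};MF={}
for n in("top","side"):
    cams.get_image(n)
    for q,D,c in(("empty_mid",ME,(586,-265,105)),("full_mid",MF,(524,251,35))):
        u=proj(n,np.array([c],float))[0]
        for d in models.outline_of(n,q):
            ys,xs=np.nonzero(d['mask']);print(n,q,round(d['score'],2),len(xs),xs.mean().round(),ys.mean().round(),u.round())
            if abs(xs.mean()-u[0])+abs(ys.mean()-u[1])<30 and n not in D:
                D[n]=d['mask'].astype(np.uint8)
np.savez('masks.npz',**{'E'+k:v for k,v in ME.items()},**{'F'+k:v for k,v in MF.items()})
t=np.hstack([cv2.resize(m*255,None,fx=.6,fy=.6) for m in (ME.get('top',0)+MF.get('top',0),ME.get('side',0)+MF.get('side',0))])
cv2.imwrite('pics/m.png',t)
def fill(m): # close holes
    c,_=cv2.findContours(m,cv2.RETR_EXTERNAL,cv2.CHAIN_APPROX_NONE);o=m.copy();cv2.drawContours(o,c,-1,1,-1);return o.astype(float)
for sub in(['top'],['side'],['top','side']):
    if all(s in MF for s in sub): print(sub,'F',fit({s:fill(MF[s]) for s in sub},np.array([524,251,30.]),-.2,0,False))
    if all(s in ME for s in sub): print(sub,'E',fit({s:fill(ME[s]) for s in sub},np.array([586,-265,100.]),.2,np.pi/6,len(sub)==2))
E
```

```text
top empty_mid 0.8 2113 475.0 183.0 [470. 184.]
top empty_mid 0.26 519 393.0 127.0 [470. 184.]
top empty_mid 0.15 686 339.0 122.0 [470. 184.]
top full_mid 0.8 1462 271.0 226.0 [273. 230.]
side empty_mid 0.89 1455 357.0 142.0 [357. 142.]
side full_mid 0.73 2799 330.0 282.0 [332. 282.]
['top'] F (array([533.46693621, 251.09969274, -27.5393611 ]), np.float64(57.831372549019605))
['top'] E (array([ 589.13025845, -272.86576051,   20.96231849]), np.float64(120.8941176470588))
['side'] F (array([532.53722992, 251.39455175, -28.20483111]), np.float64(98.27450980392157))Traceback (most recent call last):
  File "<stdin>", line 19, in <module>
  File "h.py", line 27, in fit
    r=minimize(f,v0,method='Nelder-Mead',options=dict(initial_simplex=sx,maxiter=250,xatol=.05,fatol=.3))
    res = _minimize_neldermead(fun, x0, args, callback, bounds=bounds,
                               **options)
    fxc = func(xc)
    fx = function(np.copy(x), *(wrapper_args + args))
  File "h.py", line 24, in f
    return sum(np.abs(sil(n,p,v[2]/100,pitch)-m).sum() for n,m in masks.items())
  File "h.py", line 24, in <genexpr>
    return sum(np.abs(sil(n,p,v[2]/100,pitch)-m).sum() for n,m in masks.items())
                      ~~~^^^^^^^^^^^^^^^^^^^^
  File "h.py", line 18, in sil
    uv=proj(n,b@Rm.T+p); h=cv2.convexHull(((uv+.5)*S*16).astype(np.int32))
  File "h.py", line 7, in proj
    c=cams.get_calibration(n);T=c['camera_from_world'];q=P@T[:3,:3].T+T[:3,3]
ValueError: time passes only in moves, steps and waits
```

```bash
ls pics
```

```text
cs.png
ct.png
m.png
side0.png
top0.png
```

View pics/m.png

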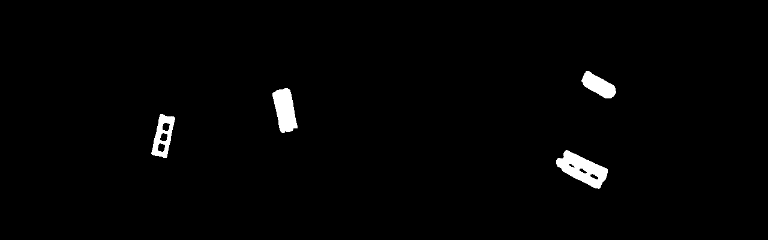

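```bash
python3 - <<'E'
from rig import cams,telemetry
import pickle
pickle.dump({n:cams.get_calibration(n) for n in("top","side")},open('cal.pkl','wb'))
print(telemetry.get_obs()['t'])
E
sed -i 's/^from rig import cams/import pickle;CAL=pickle.load(open("cal.pkl","rb"))/; s/c=cams.get_calibration(n);T/c=CAL[n];T/' h.py
python3 - <<'E'
from h import *
Z=np.load('masks.npz')
def fill(m):
    c,_=cv2.findContours(m,cv2.RETR_EXTERNAL,cv2.CHAIN_APPROX_NONE);o=m.copy();cv2.drawContours(o,c,-1,1,-1);return o.astype(float)
M=lambda k,s:{n:fill(Z[k+n]) for n in s}
print('S E',fit(M('E',['side']),np.array([587,-268,105.]),.2,np.pi/6,False))
r=fit(M('E',['top','side']),np.array([587,-268,105.]),.2,np.pi/6,True);print('E',r)
f=fit(M('F',['top','side']),np.array([532,251,30.]),-.28,0,False);print('F',f)
e,f=r[0],f[0]
for n in('top','side'):
    im=cv2.resize(cv2.imread(f'pics/{n}0.png'),None,fx=4,fy=4,interpolation=cv2.INTER_CUBIC)
    draw(n,im,np.array([e[0],e[1],e[3]]),e[2]/100,np.pi/6,(0,255,0));draw(n,im,np.array([f[0],f[1],30.]),f[2]/100,0,(0,0,255))
    o=[]
    for q in((e[0],e[1],e[3]),(f[0],f[1],30)):
        u=(proj(n,np.array([q]))[0]*4).astype(int);o.append(im[max(0,u[1]-200):u[1]+200,u[0]-200:u[0]+200])
    cv2.imwrite(f'pics/ov_{n}.png',np.hstack(o))
E
```

```text
1.0
S E (array([ 586.02507953, -262.47798363,   18.25191691]), np.float64(69.9450980392157))
E (array([ 588.57854005, -273.40812523,   19.86443536,   99.30033539]), np.float64(191.6627450980392))
F (array([532.96012688, 251.25805156, -27.82442912]), np.float64(162.87058823529412))
```

View pics/ov_top.png

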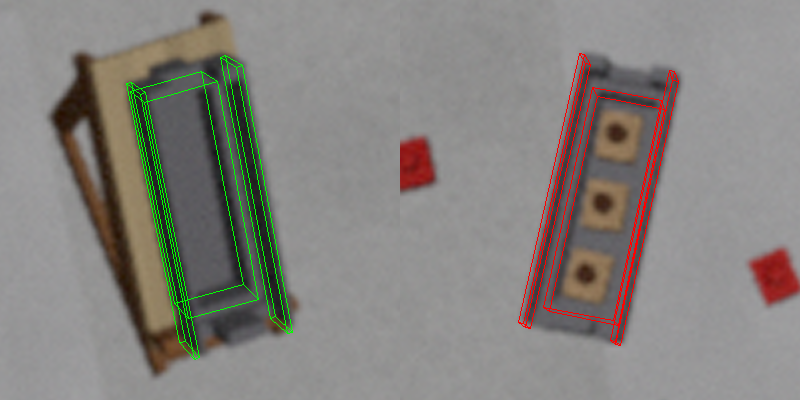

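View pics/ov_side.png

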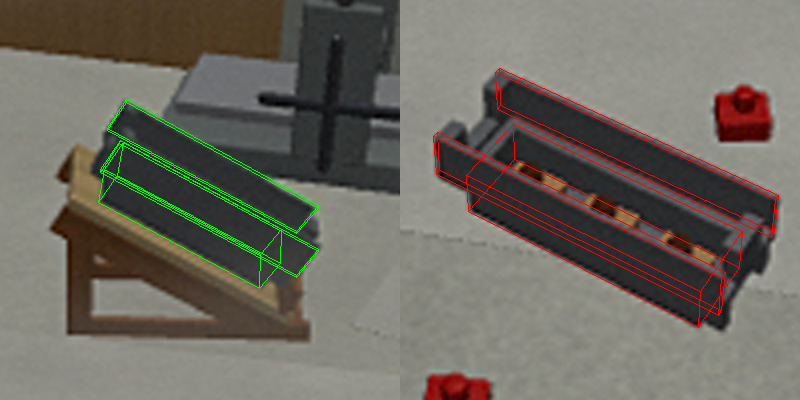

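```bash
python3 - <<'E'
import cv2,numpy as np
for n,x,y,k in(('side',284,245,'sF'),('side',315,112,'sE'),('top',445,130,'tE'),('top',240,183,'tF')):
    im=cv2.imread(f'pics/{n}0.png')[y:y+(75 if n=='side' else 95),x:x+(95 if n=='side' else 60)]
    f=8 if n=='side' else 6
    im=cv2.resize(im,None,fx=f,fy=f,interpolation=cv2.INTER_NEAREST)
    im=np.clip(im.astype(float)*1.5,0,255).astype(np.uint8)
    for i in range(0,im.shape[1],10*f): cv2.line(im,(i,0),(i,6),(0,255,255));cv2.putText(im,str(x+i//f),(i,18),0,.35,(0,255,255))
    for i in range(0,im.shape[0],10*f): cv2.line(im,(0,i),(6,i),(0,255,255));cv2.putText(im,str(y+i//f),(8,i+4),0,.35,(0,255,255))
    cv2.imwrite(f'pics/z_{k}.png',im)
a=cv2.imread('pics/z_tE.png');b=cv2.imread('pics/z_tF.png');cv2.imwrite('pics/z_t.png',np.hstack([a,b]))
E
```

```text
(no output)
```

View pics/z_sF.png

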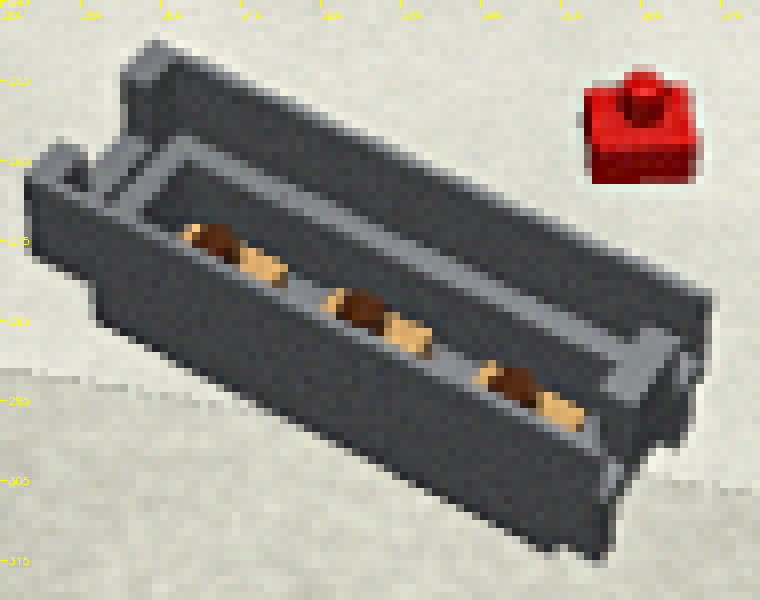

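View pics/z_sE.png

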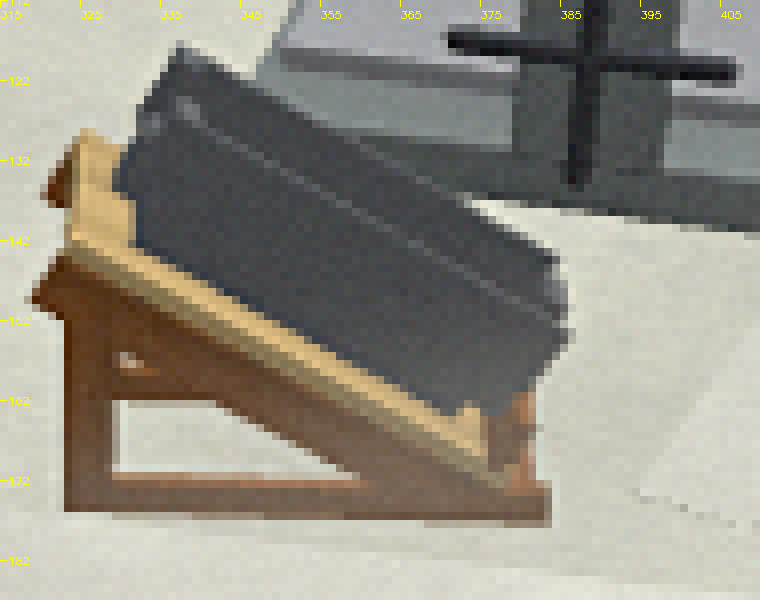

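View pics/z_t.png

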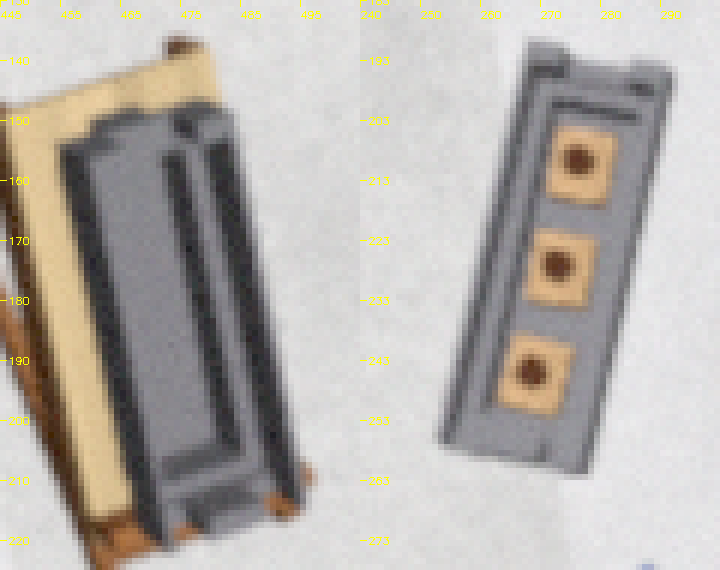

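```bash
cat > seg.py <<'E'
from h import *
Z=np.load('masks.npz')
def seg(n,key,im=None):
    im=cv2.imread(f'pics/{n}0.png') if im is None else im
    hsv=cv2.cvtColor(im,cv2.COLOR_BGR2HSV);v=hsv[...,2].astype(float);s=hsv[...,1].astype(float)
    roi=cv2.dilate(Z[key+n],np.ones((9,9)))
    inner=cv2.erode(Z[key+n],np.ones((5,5)))
    return v,s,roi,inner,im
E
python3 - <<'E'
from seg import *
for n in('top','side'):
  for k in'FE':
    v,s,roi,inner,im=seg(n,k)
    r=(roi>0)&(inner==0)
    print(n,k,'V ring',np.percentile(v[r],[5,25,50,75,95]),'in',np.percentile(v[inner>0],[5,25,50,75,95]),'S ring',np.percentile(s[r],[5,25,50,75,95]),'in',np.percentile(s[inner>0],[5,50,95]))
E
```

```text
top F V ring [ 78. 100. 137. 149. 154.] in [ 62.    80.25  96.   101.   104.  ] S ring [  0.   2.   5.  14. 101.] in [ 5. 10. 17.]
top E V ring [ 44.  94. 141. 147. 150.] in [34. 44. 78. 93. 96.] S ring [ 0.   3.  22.5 80.  94. ] in [ 5. 12. 30.]
side F V ring [ 38.  53. 139. 148. 154.] in [39. 43. 45. 48. 95.] S ring [  6.  14.  16.  19. 123.] in [ 5. 12. 27.]
side E V ring [ 46.  59.  93. 139. 146.] in [46. 48. 50. 53. 63.] S ring [  8.  16.  20.  86. 108.] in [ 4.  15.  26.2]
```

```bash
cat >> seg.py <<'E'
def fill(m):
    c,_=cv2.findContours(m,cv2.RETR_EXTERNAL,cv2.CHAIN_APPROX_NONE)
    c=[max(c,key=cv2.contourArea)];o=np.zeros_like(m);cv2.drawContours(o,c,-1,1,-1);return o
def hard(n,k):
    v,s,roi,inner,im=seg(n,k)
    f=4;im4=cv2.resize(im,None,fx=f,fy=f,interpolation=cv2.INTER_CUBIC);h=cv2.cvtColor(im4,cv2.COLOR_BGR2HSV)
    th={'topF':118,'topE':115,'sideF':100,'sideE':80}[n+k]
    m=((h[...,2]<th)&(h[...,1]<48)).astype(np.uint8)|cv2.resize(inner,None,fx=f,fy=f,interpolation=cv2.INTER_NEAREST)
    m&=cv2.resize(roi,None,fx=f,fy=f,interpolation=cv2.INTER_NEAREST)
    m=cv2.morphologyEx(m,cv2.MORPH_OPEN,np.ones((5,5)))
    return fill(m)
E
python3 - <<'E'
from seg import *
H={n+k:hard(n,k) for n in('top','side') for k in'EF'}
M={q:cv2.resize(h.astype(np.float32),(640,400),interpolation=cv2.INTER_AREA) for q,h in H.items()}
np.savez('hard.npz',**M)
e0=np.array([587,-268,103.])
e=fit({'top':M['topE'],'side':M['sideE']},e0,.2,np.pi/6,True);print('E',e)
print('Et',fit({'top':M['topE']},np.array([e[0][0],e[0][1],e[0][3]]),.2,np.pi/6,False))
print('Es',fit({'side':M['sideE']},np.array([e[0][0],e[0][1],e[0][3]]),.2,np.pi/6,False))
f0=np.array([532,251,30.])
f=fit({'top':M['topF'],'side':M['sideF']},f0,-.28,0,False);print('F',f)
print('Ft',fit({'top':M['topF']},f0,-.28,0,False));print('Fs',fit({'side':M['sideF']},f0,-.28,0,False))
e,f=e[0],f[0];rows=[]
for n in('top','side'):
    im=cv2.resize(cv2.imread(f'pics/{n}0.png'),None,fx=4,fy=4,interpolation=cv2.INTER_CUBIC)
    for k,q,yaw,pt in(('E',np.array([e[0],e[1],e[3]]),e[2]/100,np.pi/6),('F',np.array([f[0],f[1],30.]),f[2]/100,0)):
        c,_=cv2.findContours(H[n+k],cv2.RETR_EXTERNAL,cv2.CHAIN_APPROX_NONE);cv2.drawContours(im,c,-1,(0,255,255),1)
        s=(cv2.resize(sil(n,q,yaw,pt),None,fx=4,fy=4)>.5).astype(np.uint8)
        c,_=cv2.findContours(s,cv2.RETR_EXTERNAL,cv2.CHAIN_APPROX_NONE);cv2.drawContours(im,c,-1,(0,0,255),1)
        u=(proj(n,q[None])[0]*4).astype(int);rows.append(im[u[1]-150:u[1]+150,u[0]-200:u[0]+200].copy())
cv2.imwrite('pics/fit.png',np.vstack([np.hstack(rows[:2]),np.hstack(rows[2:])]))
E
```

```text
E (array([ 589.16207051, -274.48957179,   20.90822296,  101.53973835]), np.float64(286.27107843137253))
Et (array([ 589.91161645, -274.46117844,   21.0311422 ]), np.float64(71.79436274509804))
Es (array([ 588.85829344, -278.04844445,   17.07675925]), np.float64(198.4051470588235))
F (array([533.16727983, 250.19682975, -27.83752176]), np.float64(199.65122549019608))
Ft (array([534.01292956, 249.15564665, -28.08675149]), np.float64(51.60416666666667))
Fs (array([532.45928036, 252.42563605, -27.8823069 ]), np.float64(113.73627450980392))
```

View pics/fit.png

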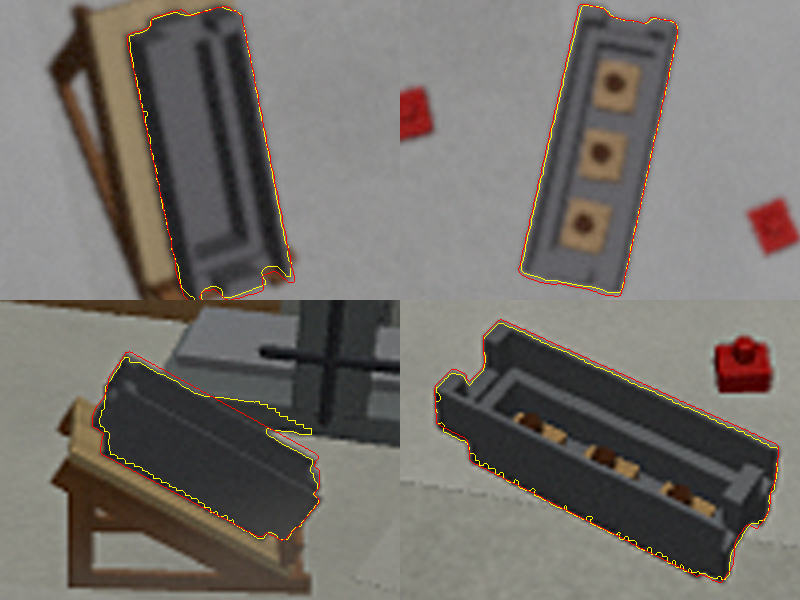

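```bash
python3 - <<'E'
from seg import *
import h
M=dict(np.load('hard.npz'))
W={'top':np.ones((400,640)),'side':np.ones((400,640))}
W['side'][:148,346:]=0; W['side'][:150,370:]=0
W['top'][209:,:485]=0;W['top'][209:,:]=0
o=h.sil
h.sil=lambda n,p,y,pt:o(n,p,y,pt)*W[n]
m={n:M[n+'E']*W[n] for n in W}
e0=np.array([589,-274,101.])
for z in(None,97,101,105):
    if z is None: r=fit(m,e0,.2,np.pi/6,True)
    else: e0[2]=z;r=fit(m,e0,.2,np.pi/6,False)
    print(z,r)
for k in m: print(k,fit({k:m[k]},np.array([589,-273,101.]),.2,np.pi/6,False))
v=fit(m,np.array([589,-274,101.]),.2,np.pi/6,True)[0]
import itertools
rows=[]
for n in m:
    im=cv2.resize(cv2.imread(f'pics/{n}0.png'),None,fx=4,fy=4,interpolation=cv2.INTER_CUBIC)
    q=np.array([v[0],v[1],v[3]]);draw(n,im,q,v[2]/100,np.pi/6,(0,255,0))
    s=(cv2.resize(o(n,q,v[2]/100,np.pi/6),None,fx=4,fy=4)>.5).astype(np.uint8)
    c,_=cv2.findContours(s,cv2.RETR_EXTERNAL,cv2.CHAIN_APPROX_NONE);cv2.drawContours(im,c,-1,(0,0,255),1)
    u=(proj(n,q[None])[0]*4).astype(int);rows.append(im[u[1]-160:u[1]+180,u[0]-200:u[0]+200].copy())
cv2.imwrite('pics/fit2.png',np.hstack(rows))
E
```

```text
None (array([ 587.59489812, -273.43902749,   20.18076315,  103.5547062 ]), np.float64(107.78186274509804))
97 (array([ 589.52363537, -275.95585515,   20.55507187]), np.float64(149.29166666666666))
101 (array([ 588.23753782, -274.48442526,   20.36926102]), np.float64(115.67401960784314))
105 (array([ 586.70698997, -272.79723194,   19.86164362]), np.float64(111.52745098039216))
top (array([ 588.31410612, -274.38877138,   20.25966115]), np.float64(30.212745098039218))
side (array([ 588.16501476, -279.59859248,   15.55516002]), np.float64(59.55441176470588))
```

View pics/fit2.png

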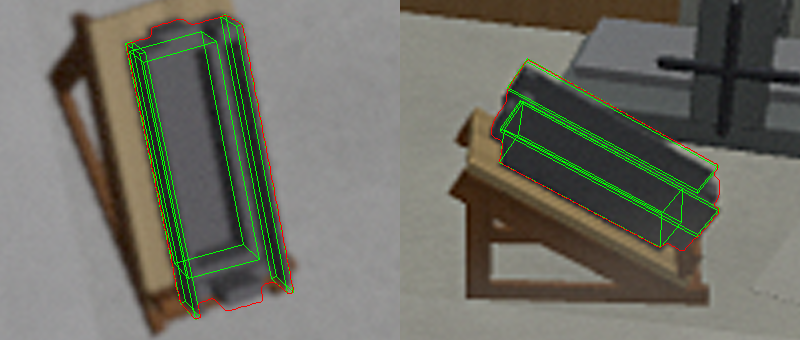

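```bash
cat > mv.py <<'E'
import numpy as np,json,sys,os
from scipy.spatial.transform import Rotation as R
F='cmd.json'
def down(yaw): return R.from_euler('xyz',[np.pi,0,yaw])
if not os.path.exists(F): json.dump(dict(p=[180.04,572.356,226.635],q=down(1.266).as_quat().tolist()),open(F,'w'))
def get(): d=json.load(open(F));return np.array(d['p']),R.from_quat(d['q'])
def plan(p,Rt):
    p0,R0=get();d=R0.inv().apply(np.array(p)-p0);w=(R0.inv()*Rt).as_rotvec(degrees=True)
    print('shift mm',d.round(1),'rotvec',w.round(1),'dist',np.linalg.norm(d).round(),'ang',np.linalg.norm(w).round())
    print('rows needed',np.linalg.norm(d)/41.7,np.linalg.norm(w)/7.16)
def apply(tx,ty,tz,wx=0,wy=0,wz=0):
    p0,R0=get();p=p0+R0.apply(1000*np.array([tx,ty,tz]));q=R0*R.from_rotvec([wx,wy,wz],degrees=True)
    json.dump(dict(p=p.tolist(),q=q.as_quat().tolist()),open(F,'w'));print('cmd',p.round(1),q.as_euler('xyz').round(3))
def tilt(yaw,a): # tool for tray yaw, tilt a: tool x=-tray y, z=-tray z
    T=R.from_euler('zy',[yaw,-a]).as_matrix();return R.from_matrix(np.c_[-T[:,1],-T[:,0],-T[:,2]])
E
python3 - <<'E'
from mv import *
print(tilt(.2,np.pi/6).as_euler('xyz'),tilt(.2,0).as_euler('xyz'), np.linalg.det(tilt(.2,0).as_matrix()))
plan([400,200,290],down(.1))
E
```

```text
[-2.62666831 -0.09949876 -1.39701507] [ 3.14159265  0.         -1.37079633] 0.9999999999999998
shift mm [-289.2  321.6  -63.4] rotvec [ 0.  -0.  66.8] dist 437.0 ang 67.0
rows needed 10.481742963430033 9.3305696804824
```

>>> send_rows(
  rows=[
    {"tx":-0.01,"ty":0.011,"tz":-0.01,"wz":3},
    {"tx":-0.03,"ty":0.034,"tz":-0.02,"wz":8},
    {"tx":-0.06,"ty":0.067,"tz":-0.03,"wz":14},
    {"tx":-0.085,"ty":0.095,"tz":-0.04,"wz":20},
    {"tx":-0.11,"ty":0.122,"tz":-0.05,"wz":26},
    {"tx":-0.135,"ty":0.15,"tz":-0.06,"wz":32},
    {"tx":-0.16,"ty":0.178,"tz":-0.063,"wz":38},
    {"tx":-0.185,"ty":0.206,"tz":-0.063,"wz":44},
    {"tx":-0.21,"ty":0.234,"tz":-0.063,"wz":50},
    {"tx":-0.235,"ty":0.261,"tz":-0.063,"wz":56},
    {"tx":-0.26,"ty":0.289,"tz":-0.063,"wz":62},
    {"tx":-0.289,"ty":0.322,"tz":-0.063,"wz":67},
  ],
  jaw=0.093,
)

```text
validation failed for argument at $.ro...
```

```bash
python3 - <<'E'
from mv import *
apply(-.289,.322,-.063,0,0,67)
plan([510,-60,260],R.from_euler('z',.7)*tilt(.2,.3))
E
```

```text
cmd [400.5 200.  289.6] [ 3.142 -0.     0.097]
shift mm [ 83.9 269.4  29.6] rotvec [14.7  9.7 43.6] dist 284.0 ang 47.0
rows needed 6.803892224403891 6.571922931994921
```

>>> send_rows(
  rows=[
    {"tx":-0.01,"ty":0.011,"tz":-0.01,"wx":0,"wy":0,"wz":3},
    {"tx":-0.03,"ty":0.034,"tz":-0.02,"wx":0,"wy":0,"wz":8},
    {"tx":-0.06,"ty":0.067,"tz":-0.03,"wx":0,"wy":0,"wz":14},
    {"tx":-0.085,"ty":0.095,"tz":-0.04,"wx":0,"wy":0,"wz":20},
    {"tx":-0.11,"ty":0.122,"tz":-0.05,"wx":0,"wy":0,"wz":26},
    {"tx":-0.135,"ty":0.15,"tz":-0.06,"wx":0,"wy":0,"wz":32},
    {"tx":-0.16,"ty":0.178,"tz":-0.063,"wx":0,"wy":0,"wz":38},
    {"tx":-0.185,"ty":0.206,"tz":-0.063,"wx":0,"wy":0,"wz":44},
    {"tx":-0.21,"ty":0.234,"tz":-0.063,"wx":0,"wy":0,"wz":50},
    {"tx":-0.235,"ty":0.261,"tz":-0.063,"wx":0,"wy":0,"wz":56},
    {"tx":-0.26,"ty":0.289,"tz":-0.063,"wx":0,"wy":0,"wz":62},
    {"tx":-0.289,"ty":0.322,"tz":-0.063,"wx":0,"wy":0,"wz":67},
  ],
  jaw=0.093,
)

```text
t: 2.0
tcp_pos: [399.7, 200.7, 290.0]
orientation: [-3.141, -0.001, 0.092]
force: [1.6, -0.2, 0.4]
width: 93.2
```

>>> send_rows(
  rows=[
    {"tx":0.014,"ty":0.045,"tz":0.005,"wx":2.5,"wy":1.6,"wz":7},
    {"tx":0.028,"ty":0.08,"tz":0.01,"wx":4.5,"wy":3,"wz":13},
    {"tx":0.037,"ty":0.118,"tz":0.013,"wx":6.5,"wy":4.3,"wz":19},
    {"tx":0.048,"ty":0.155,"tz":0.017,"wx":8.4,"wy":5.5,"wz":25},
    {"tx":0.06,"ty":0.193,"tz":0.021,"wx":10.5,"wy":7,"wz":31},
    {"tx":0.072,"ty":0.23,"tz":0.026,"wx":12.5,"wy":8.3,"wz":37},
    {"tx":0.084,"ty":0.269,"tz":0.03,"wx":14.7,"wy":9.7,"wz":43.6},
    {"tx":0.084,"ty":0.269,"tz":0.03,"wx":14.7,"wy":9.7,"wz":43.6},
  ],
)

```text
t: 2.67
tcp_pos: [509.2, -64.9, 258.1]
orientation: [-2.847, -0.058, -0.694]
force: [-0.5, -0.4, 0.1]
width: 93.1
```

```bash
python3 - <<'E'
from mv import *
apply(.084,.269,.030,14.7,9.7,43.6)
E_=np.array([587.6,-273.5,103.5]);T=tilt(.2,np.pi/6);tz=T.apply([0,0,1]);print(tz)
g=E_-4*tz+np.array([0,0,.5]);print('grasp',g)
plan(g-120*tz,T)
from rig import telemetry;print(telemetry.get_obs()['joint_positions'])
E
```

```text
cmd [510.  -59.6 259.6] [-2.847 -0.059 -0.679]
[ 5.00000000e-01  5.55111512e-17 -8.66025404e-01]
grasp [ 585.6        -273.5         107.46410162]
shift mm [143.4 166.4   8.9] rotvec [ 8.8 18.2 36.9] dist 220.0 ang 42.0
rows needed 5.271696012478034 5.873818445473397
[-0.42111416 -0.30631716  1.87235809  0.26998577  1.44285158  0.24758556]
```

```bash
sed -i "s/from_euler('zy'/from_euler('ZY'/" h.py mv.py; python3 - <<'E'
from rig import telemetry
o=telemetry.get_obs();print(o['t'],o['tcp_pos'],o['orientation'])
from seg import *
import h
M=dict(np.load('hard.npz'))
W={'top':np.ones((400,640)),'side':np.ones((400,640))}
W['side'][:148,346:]=0; W['side'][:150,370:]=0
W['top'][209:,:]=0
s0=h.sil
h.sil=lambda n,p,y,pt:s0(n,p,y,pt)*W[n]
m={n:M[n+'E']*W[n] for n in W}
for z in(98,101,104):
    print(z,fit(m,np.array([587,-271,z]),.2,np.pi/6,False))
r=fit(m,np.array([589,-274,101.]),.2,np.pi/6,True);print(r);v=r[0]
for k in m: print(k,fit({k:m[k]},np.array([v[0],v[1],v[3]]),.2,np.pi/6,False))
rows=[]
for n in m:
    im=cv2.resize(cv2.imread(f'pics/{n}0.png'),None,fx=4,fy=4,interpolation=cv2.INTER_CUBIC)
    q=np.array([v[0],v[1],v[3]])
    s=(cv2.resize(s0(n,q,v[2]/100,np.pi/6),None,fx=4,fy=4)>.5).astype(np.uint8)
    c,_=cv2.findContours(s,cv2.RETR_EXTERNAL,cv2.CHAIN_APPROX_NONE);cv2.drawContours(im,c,-1,(0,0,255),1)
    u=(proj(n,q[None])[0]*4).astype(int);rows.append(im[u[1]-160:u[1]+180,u[0]-200:u[0]+200].copy())
cv2.imwrite('pics/fit3.png',np.hstack(rows))
E
```

```text
2.6667 [509.17175709 -64.870132   258.11625844] [-2.84697935 -0.05846642 -0.69413482]
98 (array([ 589.16490341, -276.32803708,   24.21758397]), np.float64(192.04019607843134))
101 (array([ 588.44319585, -274.83386497,   22.43762476]), np.float64(172.1955882352941))
104 (array([ 587.38003549, -272.40940154,   20.74612573]), np.float64(162.4794117647059))
(array([ 587.33465812, -272.13094386,   21.51082102,  103.89005696]), np.float64(162.74166666666667))
top (array([ 587.82870136, -272.15644966,   21.74805562]), np.float64(99.46127450980391))
side (array([ 587.38617849, -273.53136813,   18.52106142]), np.float64(58.26323529411765))
```

View pics/fit3.png

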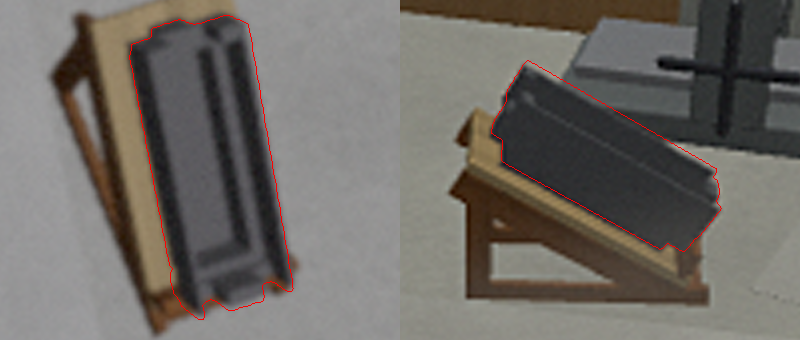

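```bash
cat > fit5.py <<'E'
from seg import *
def silR(n,p,Rm):
    m=np.zeros((400*S,640*S),np.uint8)
    for b in PARTS:
        uv=proj(n,b@Rm.T+p); hh=cv2.convexHull(((uv+.5)*S*16).astype(np.int32))
        cv2.fillConvexPoly(m,hh,255,shift=4)
    return cv2.resize(m,(640,400),interpolation=cv2.INTER_AREA)/255.
def rot(a,pt,b,c=0): return R.from_euler('ZYZX',[a,-pt,b,c]).as_matrix() if 0 else (R.from_euler('ZY',[a,-pt])*R.from_euler('Z',b)).as_matrix()
def fit5(m,W,v0,free):
    v0=np.array(v0,float)
    def full(x): v=v0.copy();v[free]=x;return v
    def f(x):
        v=full(x);Rm=rot(v[3]/100,v[4]/100,v[5]/100)
        return sum(np.abs(silR(n,v[:3],Rm)*W[n]-m[n]).sum() for n in m)
    x0=v0[free];sx=np.array([x0]+[x0+6*np.eye(len(x0))[i] for i in range(len(x0))])
    r=minimize(f,x0,method='Nelder-Mead',options=dict(initial_simplex=sx,maxiter=500,xatol=.05,fatol=.2))
    return full(r.x).round(2),r.fun
E
python3 - <<'E'
from fit5 import *
M=dict(np.load('hard.npz'))
W={'top':np.ones((400,640)),'side':np.ones((400,640))}
W['side'][:148,346:]=0; W['side'][:150,370:]=0
W['top'][209:,:]=0
m={n:M[n+'E']*W[n] for n in W}
print(fit5(m,W,[587,-273,103,20,52.4,0],[0,1,2,3,5]))
print(fit5(m,W,[587,-273,103,10,52.4,10],[0,1,2,3,5]))
print(fit5(m,W,[587,-273,103,10,52.4,10],[0,1,2,3,4,5]))
print(fit5(m,W,[587,-273,103,20,52.4,0],[0,1,2,3,4]))
E
```

```text
(array([ 5.8685e+02, -2.7300e+02,  1.0465e+02,  3.1000e-01,  5.2400e+01,
        1.9160e+01]), np.float64(109.96274509803922))
(array([ 587.43, -272.98,  103.57,    8.07,   52.4 ,   12.63]), np.float64(110.78578431372549))
(array([ 587.46, -272.68,  104.45,    9.33,   53.28,   12.11]), np.float64(111.9093137254902))
(array([ 587.78, -272.9 ,  103.71,   21.47,   52.48,    0.  ]), np.float64(162.72794117647058))
```

```bash
python3 - <<'E'
from h import *
def bp(n,u,v,z):
    c=CAL[n];T=c['camera_from_world'];r=T[:3,:3].T@np.array([(u-c['cx'])/c['fx'],(v-c['cy'])/c['fy'],1]);o=-T[:3,:3].T@T[:3,3];return o+r*(z-o[2])/r[2]
a=bp('top',444.5,148.3,126);b=bp('top',481.5,137,126);c=bp('top',459.5,217,24)
print(a,b,c);print('across',np.linalg.norm(b-a),np.degrees(np.arctan2(*(b-a)[[0,1]][::1]))); d=a-c;print('along',np.linalg.norm(d),np.arctan2(d[1],d[0]), 'yaw from across',np.arctan2((b-a)[0],-(b-a)[1]))
im=cv2.imread('pics/top0.png')[125:230,430:510];im=np.clip(im*1.4,0,255).astype(np.uint8);A=cv2.resize(im,None,fx=5,fy=5,interpolation=cv2.INTER_CUBIC)
cv2.imwrite('pics/st.png',A)
E
```

```text
[ 679.85899796 -206.89283443  126.        ] [ 701.60771333 -305.11112294  126.        ] [ 516.66335759 -248.17487397   24.        ]
across 100.59740959653077 167.51432116133597
along 196.82739601697105 0.24776300447452207 yaw from across 0.21791620508126922
```

View pics/st.png

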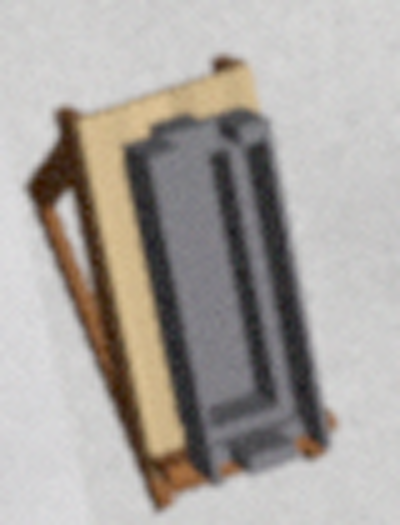

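```bash
python3 - <<'E'
from mv import *
E_=np.array([587.4,-272.9,103.8]);T=tilt(.215,np.pi/6);tz=T.apply([0,0,1]);print(tz,T.apply([1,0,0]))
g=E_-4*tz+np.array([0,0,1]);print('grasp',g)
plan(g-120*tz,T)
E
```

```text
[ 0.4884882   0.10667371 -0.8660254 ] [ 2.13347428e-01 -9.76976394e-01 -2.77555756e-17]
grasp [ 585.44604721 -273.32669486  108.26410162]
shift mm [152.3 175.    6. ] rotvec [11.5 12.5 36.9] dist 232.0 ang 41.0
rows needed 5.564887188769088 5.674842562986142
```

>>> send_rows(
  rows=[
    {"tx":0.019,"ty":0.022,"tz":0.001,"wx":1.4,"wy":1.6,"wz":4.6},
    {"tx":0.038,"ty":0.044,"tz":0.0015,"wx":2.9,"wy":3.1,"wz":9.2},
    {"tx":0.057,"ty":0.066,"tz":0.002,"wx":4.3,"wy":4.7,"wz":13.8},
    {"tx":0.076,"ty":0.0875,"tz":0.003,"wx":5.8,"wy":6.3,"wz":18.5},
    {"tx":0.095,"ty":0.109,"tz":0.004,"wx":7.2,"wy":7.8,"wz":23},
    {"tx":0.114,"ty":0.131,"tz":0.0045,"wx":8.6,"wy":9.4,"wz":27.7},
    {"tx":0.133,"ty":0.153,"tz":0.005,"wx":10,"wy":11,"wz":32.3},
    {"tx":0.1523,"ty":0.175,"tz":0.006,"wx":11.5,"wy":12.5,"wz":36.9},
    {"tx":0.1523,"ty":0.175,"tz":0.006,"wx":11.5,"wy":12.5,"wz":36.9},
    {"tx":0.1523,"ty":0.175,"tz":0.006,"wx":11.5,"wy":12.5,"wz":36.9},
    {"tx":0.1523,"ty":0.175,"tz":0.006,"wx":11.5,"wy":12.5,"wz":36.9},
    {"tx":0.1523,"ty":0.175,"tz":0.006,"wx":11.5,"wy":12.5,"wz":36.9},
  ],
)

```text
t: 3.67
tcp_pos: [526.1, -283.3, 212.8]
orientation: [-2.618, -0.001, -1.353]
force: [1.2, 1.1, -0.4]
width: 93.3
```

```bash
python3 - <<'E'
from mv import *
apply(.1523,.175,.006,11.5,12.5,36.9)
from rig import telemetry,cams
import cv2
for n in('top','side'): cv2.imwrite(f'pics/{n}1.png',cams.get_image(n)[:,:,::-1])
o=telemetry.get_obs();print(o['t'],o['tcp_pos'],o['orientation'],o['joint_positions'],o['joint_velocities'])
p,q=get();m=R.from_euler('xyz',o['orientation']);print('err mm',o['tcp_pos']-p,'rot',(q.inv()*m).as_rotvec(degrees=True))
a=cv2.imread('pics/top1.png')[100:260,380:540];b=cv2.imread('pics/side1.png')[80:240,280:440]
import numpy as np
cv2.imwrite('pics/c1.png',cv2.resize(np.hstack([a,b]),None,fx=2.5,fy=2.5))
E
```

```text
cmd [ 526.9 -286.1  212.2] [-2.618e+00 -1.000e-03 -1.356e+00]
3.7667 [ 526.18281723 -283.31890723  212.86220243] [-2.61732504e+00 -1.47572759e-03 -1.35346617e+00] [-0.85986958 -0.18162506  1.91139933  0.49420015  1.18926825  0.35787752] [-0.00136852  0.00021953 -0.00022772 -0.00031345 -0.00185399 -0.00013992]
err mm [-0.68048954  2.81395676  0.7043428 ] rot [ 0.01743554 -0.01283143 -0.13348148]
```

View pics/c1.png

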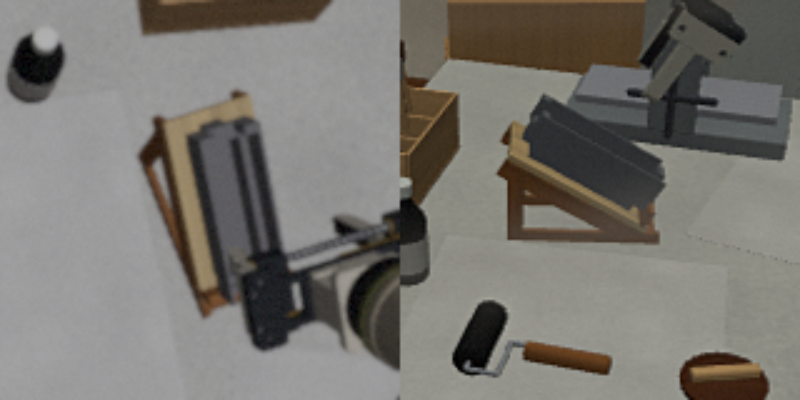

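```bash
cat >> mv.py <<'E'
def sync():
    from rig import telemetry
    o=telemetry.get_obs();json.dump(dict(p=o['tcp_pos'].tolist(),q=R.from_euler('xyz',o['orientation']).as_quat().tolist()),open(F,'w'));print('t',o['t'],'meas',o['tcp_pos'].round(1),o['orientation'].round(3),'F',o['force'].round(1),'w',round(o['width'],1))
E
python3 - <<'E'
from mv import *
sync()
E_=np.array([587.4,-272.9,103.8]);T=tilt(.215,np.pi/6);tz=T.apply([0,0,1])
plan(E_-4*tz-50*tz,T)
E
```

```text
t 3.7667 meas [ 526.2 -283.3  212.9] [-2.617e+00 -1.000e-03 -1.353e+00] F [ 0.4 -0.8  0.3] w 92.9
shift mm [ 2.9  0.9 71.5] rotvec [-0.  -0.   0.2] dist 72.0 ang 0.0
rows needed 1.7153141062192585 0.022714181020738966
```

>>> send_rows(
  rows=[
    {"tx":0.001,"ty":0.0003,"tz":0.018,"wx":0,"wy":0,"wz":0.1},
    {"tx":0.002,"ty":0.0006,"tz":0.036,"wx":0,"wy":0,"wz":0.2},
    {"tx":0.0029,"ty":0.0009,"tz":0.054,"wx":0,"wy":0,"wz":0.2},
    {"tx":0.0029,"ty":0.0009,"tz":0.0715,"wx":0,"wy":0,"wz":0.2},
    {"tx":0.0029,"ty":0.0009,"tz":0.0715,"wx":0,"wy":0,"wz":0.2},
    {"tx":0.0029,"ty":0.0009,"tz":0.0715,"wx":0,"wy":0,"wz":0.2},
    {"tx":0.0029,"ty":0.0009,"tz":0.0715,"wx":0,"wy":0,"wz":0.2},
    {"tx":0.0029,"ty":0.0009,"tz":0.0715,"wx":0,"wy":0,"wz":0.2},
  ],
)

```text
t: 4.43
tcp_pos: [560.9, -280.1, 151.5]
orientation: [-2.616, -0.001, -1.358]
force: [0.3, -0.6, 0.1]
width: 92.8
```

```bash
python3 - <<'E'
from mv import *
apply(.0029,.0009,.0715,0,0,.2)
sync()
E_=np.array([587.4,-272.9,103.8]);T=tilt(.215,np.pi/6);tz=T.apply([0,0,1])
plan(E_-4*tz,T)
E
```

```text
cmd [ 561.  -278.7  150.5] [-2.617  0.    -1.356]
t 4.4333 meas [ 560.9 -280.1  151.5] [-2.616e+00 -1.000e-03 -1.358e+00] F [ 0.3 -0.6  0.1] w 92.8
shift mm [-1.5  0.2 51. ] rotvec [-0.1 -0.1 -0.1] dist 51.0 ang 0.0
rows needed 1.2244546653182726 0.024668213151371805
```

>>> send_rows(
  rows=[
    {"tx":-0.0005,"ty":0,"tz":0.012,"wx":0,"wy":0,"wz":0},
    {"tx":-0.0008,"ty":0,"tz":0.024,"wx":0,"wy":0,"wz":0},
    {"tx":-0.0008,"ty":0,"tz":0.036,"wx":0,"wy":0,"wz":0},
    {"tx":-0.0008,"ty":0,"tz":0.045,"wx":0,"wy":0,"wz":0},
    {"tx":-0.0008,"ty":0,"tz":0.051,"wx":0,"wy":0,"wz":0},
    {"tx":-0.0008,"ty":0,"tz":0.051,"wx":0,"wy":0,"wz":0},
    {"tx":-0.0008,"ty":0,"tz":0.051,"wx":0,"wy":0,"wz":0},
    {"tx":-0.0008,"ty":0,"tz":0.051,"wx":0,"wy":0,"wz":0},
  ],
)

```text
t: 5.1
tcp_pos: [585.4, -273.5, 105.8]
orientation: [-2.618, 0.001, -1.359]
force: [0.1, -0.3, -0.2]
width: 93.0
```

```bash
python3 - <<'E'
from mv import *
apply(-.0008,0,.051);sync()
from rig import cams
import cv2
for n in('top','side'): cv2.imwrite(f'pics/{n}2.png',cams.get_image(n)[:,:,::-1])
a=cv2.imread('pics/top2.png')[100:260,400:560];b=cv2.imread('pics/side2.png')[70:230,280:440]
cv2.imwrite('pics/c2.png',cv2.resize(np.hstack([a,b]),None,fx=2.5,fy=2.5,interpolation=cv2.INTER_CUBIC))
E
```

```text
cmd [ 585.7 -273.9  107.4] [-2.616e+00 -1.000e-03 -1.358e+00]
t 5.1 meas [ 585.4 -273.5  105.8] [-2.618e+00  1.000e-03 -1.359e+00] F [ 0.1 -0.3 -0.2] w 93.0
```

View pics/c2.png

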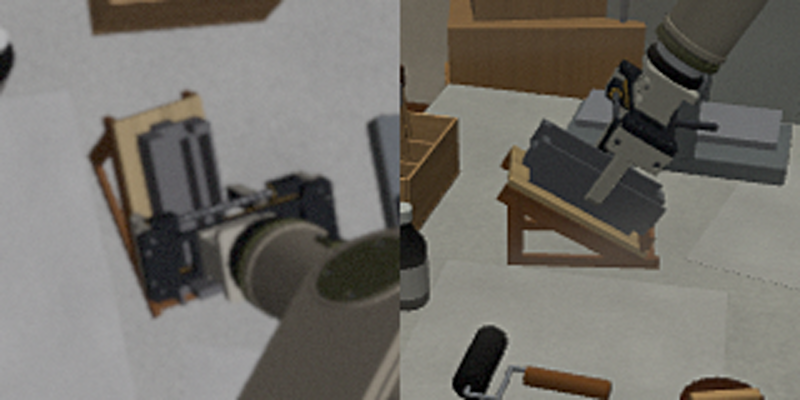

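>>> send_rows(
  rows=[
    {"tx":0,"ty":0,"tz":0,"wx":0,"wy":0,"wz":0},
    {"tx":0,"ty":0,"tz":0,"wx":0,"wy":0,"wz":0},
    {"tx":0,"ty":0,"tz":0,"wx":0,"wy":0,"wz":0},
    {"tx":0,"ty":0,"tz":0,"wx":0,"wy":0,"wz":0},
    {"tx":0,"ty":0,"tz":0,"wx":0,"wy":0,"wz":0},
    {"tx":0,"ty":0,"tz":0,"wx":0,"wy":0,"wz":0},
    {"tx":0,"ty":0,"tz":0,"wx":0,"wy":0,"wz":0},
    {"tx":0,"ty":0,"tz":0,"wx":0,"wy":0,"wz":0},
  ],
  jaw=0.055,
  grip_force=25,
)

```text
t: 5.87
tcp_pos: [585.3, -273.3, 105.8]
orientation: [-2.618, 0.001, -1.358]
force: [-1.0, 1.5, 2.0]
width: 63.8
```

```bash
python3 - <<'E'
from mv import *
sync()
p,q=get()
# lift along tray z (back along tool z) 120 first
plan(p-90*q.apply([0,0,1])+np.array([0,0,30]),q)
E
```

```text
t 5.8667 meas [ 585.3 -273.3  105.8] [-2.618e+00  1.000e-03 -1.358e+00] F [-1.   1.5  2. ] w 63.8
shift mm [  -0.  -15. -116.] rotvec [0. 0. 0.] dist 117.0 ang 0.0
rows needed 2.804349800144209 0.0
```

>>> send_rows(
  rows=[
    {"tx":0,"ty":0,"tz":-0.004,"wx":0,"wy":0,"wz":0},
    {"tx":0,"ty":-0.002,"tz":-0.012,"wx":0,"wy":0,"wz":0},
    {"tx":0,"ty":-0.004,"tz":-0.025,"wx":0,"wy":0,"wz":0},
    {"tx":0,"ty":-0.006,"tz":-0.04,"wx":0,"wy":0,"wz":0},
    {"tx":0,"ty":-0.008,"tz":-0.055,"wx":0,"wy":0,"wz":0},
    {"tx":0,"ty":-0.01,"tz":-0.07,"wx":0,"wy":0,"wz":0},
    {"tx":0,"ty":-0.012,"tz":-0.085,"wx":0,"wy":0,"wz":0},
    {"tx":0,"ty":-0.014,"tz":-0.1,"wx":0,"wy":0,"wz":0},
    {"tx":0,"ty":-0.015,"tz":-0.11,"wx":0,"wy":0,"wz":0},
    {"tx":0,"ty":-0.015,"tz":-0.116,"wx":0,"wy":0,"wz":0},
    {"tx":0,"ty":-0.015,"tz":-0.116,"wx":0,"wy":0,"wz":0},
  ],
)

```text
t: 6.78
tcp_pos: [541.2, -283.9, 215.6]
orientation: [-2.616, -0.001, -1.359]
force: [0.2, -0.8, -2.2]
width: 63.9
```

```bash
python3 - <<'E'
from mv import *
sync()
from rig import cams
import cv2
for n in('top','side'): cv2.imwrite(f'pics/{n}3.png',cams.get_image(n)[:,:,::-1])
a=cv2.imread('pics/top3.png')[100:260,400:560];b=cv2.imread('pics/side3.png')[40:200,280:440]
cv2.imwrite('pics/c3.png',cv2.resize(np.hstack([a,b]),None,fx=2.5,fy=2.5,interpolation=cv2.INTER_CUBIC))
# next: level, yaw partially turned, high
# target final tool: down(yaw) where tool for tray yaw 2.863 
print(tilt(2.863,0).as_euler('xyz'))
plan([520,-150,300],tilt(1.2,0))
E
```

```text
t 6.7833 meas [ 541.2 -283.9  215.6] [-2.616e+00 -1.000e-03 -1.359e+00] F [ 0.2 -0.8 -2.2] w 63.9
[3.14159265 0.         1.29220367]
shift mm [-135.3  -48.8  -69.4] rotvec [-27.5 -14.9 -55.3] dist 160.0 ang 64.0
rows needed 3.8297128236479603 8.87258620437806
```

View pics/c3.png

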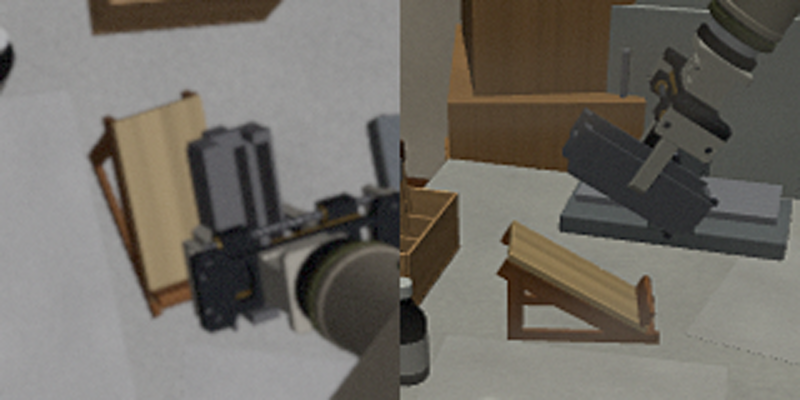

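>>> send_rows(
  rows=[
    {"tx":-0.006,"ty":-0.002,"tz":-0.012,"wx":-1,"wy":-0.5,"wz":-2},
    {"tx":-0.015,"ty":-0.005,"tz":-0.02,"wx":-2.8,"wy":-1.5,"wz":-5.5},
    {"tx":-0.027,"ty":-0.01,"tz":-0.03,"wx":-5.5,"wy":-3,"wz":-11},
    {"tx":-0.041,"ty":-0.015,"tz":-0.038,"wx":-8.3,"wy":-4.5,"wz":-16.6},
    {"tx":-0.054,"ty":-0.02,"tz":-0.045,"wx":-11,"wy":-6,"wz":-22},
    {"tx":-0.068,"ty":-0.025,"tz":-0.051,"wx":-13.7,"wy":-7.5,"wz":-27.7},
    {"tx":-0.081,"ty":-0.03,"tz":-0.057,"wx":-16.5,"wy":-9,"wz":-33.2},
    {"tx":-0.095,"ty":-0.034,"tz":-0.061,"wx":-19.2,"wy":-10.4,"wz":-38.7},
    {"tx":-0.108,"ty":-0.039,"tz":-0.065,"wx":-22,"wy":-12,"wz":-44.2},
    {"tx":-0.12,"ty":-0.043,"tz":-0.067,"wx":-24.5,"wy":-13.3,"wz":-49.3},
    {"tx":-0.129,"ty":-0.047,"tz":-0.069,"wx":-26.5,"wy":-14.4,"wz":-53.3},
    {"tx":-0.135,"ty":-0.049,"tz":-0.069,"wx":-27.5,"wy":-14.9,"wz":-55.3},
  ],
)

```text
t: 7.88
tcp_pos: [521.1, -147.8, 297.4]
orientation: [-3.141, 0.004, -0.364]
force: [0.0, -0.9, -1.9]
width: 63.8
```

```bash
python3 - <<'E'
from mv import *
apply(-.135,-.049,-.069,-27.5,-14.9,-55.3)
p,q=get()
from rig import telemetry
o=telemetry.get_obs();print(o['tcp_pos'],o['orientation'],o['joint_positions'],o['width'])
plan([520,110,290],tilt(2.1,0))
E
```

```text
cmd [ 520.5 -150.2  299.7] [-3.141e+00 -1.000e-03 -3.700e-01]
[ 521.13363864 -147.77411094  297.42890542] [-3.14097168  0.00357241 -0.36400364] [-3.71378830e-01 -4.31014902e-02  1.53892118e+00  5.96447719e-04
  1.64934985e+00 -7.32833830e-03] 63.84640628442931
shift mm [ -94.6 -242.4    9.7] rotvec [  0.   -0.  -51.5] dist 260.0 ang 52.0
rows needed 6.243993801108649 7.198291702263507
```

>>> send_rows(
  rows=[
    {"tx":-0.004,"ty":-0.01,"tz":0,"wx":0,"wy":0,"wz":-2},
    {"tx":-0.012,"ty":-0.03,"tz":0.001,"wx":0,"wy":0,"wz":-6.5},
    {"tx":-0.022,"ty":-0.056,"tz":0.002,"wx":0,"wy":0,"wz":-12},
    {"tx":-0.032,"ty":-0.082,"tz":0.003,"wx":0,"wy":0,"wz":-17.5},
    {"tx":-0.042,"ty":-0.108,"tz":0.004,"wx":0,"wy":0,"wz":-23},
    {"tx":-0.052,"ty":-0.134,"tz":0.005,"wx":0,"wy":0,"wz":-28.5},
    {"tx":-0.062,"ty":-0.16,"tz":0.006,"wx":0,"wy":0,"wz":-34},
    {"tx":-0.072,"ty":-0.185,"tz":0.007,"wx":0,"wy":0,"wz":-39.5},
    {"tx":-0.081,"ty":-0.208,"tz":0.008,"wx":0,"wy":0,"wz":-44.5},
    {"tx":-0.088,"ty":-0.226,"tz":0.009,"wx":0,"wy":0,"wz":-48},
    {"tx":-0.093,"ty":-0.238,"tz":0.01,"wx":0,"wy":0,"wz":-50.5},
    {"tx":-0.095,"ty":-0.242,"tz":0.01,"wx":0,"wy":0,"wz":-51.5},
  ],
)

```text
t: 8.88
tcp_pos: [518.8, 112.1, 287.6]
orientation: [-3.138, 0.0, 0.532]
force: [-0.3, -0.3, -2.0]
width: 64.2
```

```bash
python3 - <<'E'
from mv import *
apply(-.095,-.242,.010,0,0,-51.5)
from rig import telemetry
o=telemetry.get_obs();print(o['tcp_pos'],o['orientation'],o['joint_positions'],o['width'])
plan([533.2,250.3,190],tilt(2.863,0))
E
```

```text
cmd [519.5 109.8 289.7] [ 3.141e+00 -1.000e-03  5.290e-01]
[518.79156463 112.14905575 287.55450558] [-3.13773321e+00  1.51686323e-04  5.32463586e-01] [ 0.11386156 -0.07388881  1.58626599  0.00347083  1.63092251 -0.41839613] 64.17963340781156
shift mm [  82.6 -114.5   99.7] rotvec [  0.   -0.  -43.8] dist 173.0 ang 44.0
rows needed 4.14521606225085 6.111236387566847
```

>>> send_rows(
  rows=[
    {"tx":0.003,"ty":-0.004,"tz":0.003,"wx":0,"wy":0,"wz":-1.5},
    {"tx":0.01,"ty":-0.014,"tz":0.01,"wx":0,"wy":0,"wz":-5.5},
    {"tx":0.02,"ty":-0.028,"tz":0.023,"wx":0,"wy":0,"wz":-10.5},
    {"tx":0.03,"ty":-0.041,"tz":0.036,"wx":0,"wy":0,"wz":-16},
    {"tx":0.04,"ty":-0.055,"tz":0.048,"wx":0,"wy":0,"wz":-21},
    {"tx":0.05,"ty":-0.069,"tz":0.06,"wx":0,"wy":0,"wz":-26.5},
    {"tx":0.06,"ty":-0.083,"tz":0.072,"wx":0,"wy":0,"wz":-32},
    {"tx":0.07,"ty":-0.096,"tz":0.084,"wx":0,"wy":0,"wz":-37},
    {"tx":0.078,"ty":-0.107,"tz":0.094,"wx":0,"wy":0,"wz":-41},
    {"tx":0.0826,"ty":-0.1145,"tz":0.1,"wx":0,"wy":0,"wz":-43.8},
    {"tx":0.0826,"ty":-0.1145,"tz":0.1,"wx":0,"wy":0,"wz":-43.8},
    {"tx":0.0826,"ty":-0.1145,"tz":0.1,"wx":0,"wy":0,"wz":-43.8},
  ],
)

```text
t: 9.88
tcp_pos: [532.7, 250.4, 188.1]
orientation: [-3.139, -0.001, 1.291]
force: [0.2, -0.6, -2.0]
width: 63.9
```

```bash
python3 - <<'E'
from mv import *
apply(.0826,-.1145,.1,0,0,-43.8)
from rig import telemetry,cams
import cv2
for n in('top','side'): cv2.imwrite(f'pics/{n}4.png',cams.get_image(n)[:,:,::-1])
o=telemetry.get_obs();print(o['t'],o['tcp_pos'],o['orientation'],o['joint_positions'],o['width'])
o=telemetry.get_obs();print(o['t'],o['tcp_pos'])
a=cv2.imread('pics/top4.png')[140:300,200:360];b=cv2.imread('pics/side4.png')[165:325,250:410]
cv2.imwrite('pics/c4.png',cv2.resize(np.hstack([a,b]),None,fx=2.5,fy=2.5,interpolation=cv2.INTER_CUBIC))
E
```

```text
cmd [533.2 250.3 189.7] [ 3.141 -0.     1.293]
9.9833 [533.3749675  250.28140593 189.44499954] [-3.14090458e+00 -2.01432863e-03  1.29086715e+00] [ 0.35044881  0.12001629  1.5675307   0.00204686  1.4534144  -0.9406581 ] 64.06346488465697
9.9833 [533.3749675  250.28140593 189.44499954]
```

View pics/c4.png

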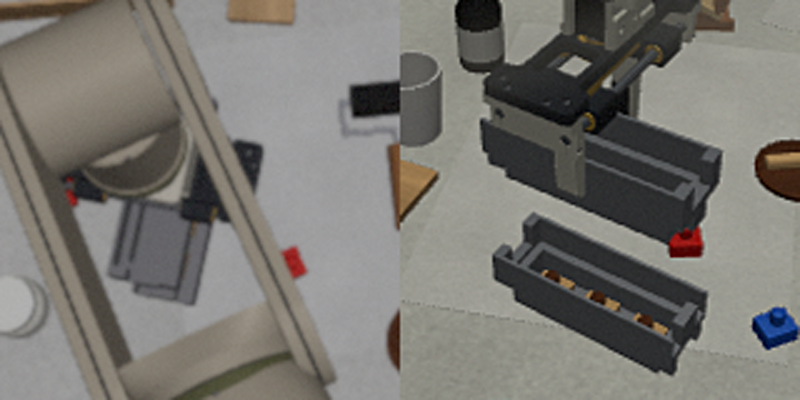

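```bash
cat > ov.py <<'E'
from h import *
def ov(img,out,items,x,y,w,h,f):
    im=cv2.resize(cv2.imread(img),None,fx=f,fy=f,interpolation=cv2.INTER_CUBIC);im=np.clip(im*1.4,0,255).astype(np.uint8)
    n='side' if 'side' in img else 'top'
    base=im.copy()
    for p,yaw,pt,col in items: draw(n,im,np.array(p,float),yaw,pt,col,f)
    c=lambda i:i[y*f:(y+h)*f,x*f:(x+w)*f]
    cv2.imwrite(out,np.hstack([c(base),c(im)]) if w*f<=400 else c(im))
E
python3 - <<'E'
from ov import *
ov('pics/side4.png','pics/o4.png',[((533.4,250.3,185.4),2.863,0,(0,255,0)),((532.5,252.4,30),-.279,0,(0,0,255))],275,195,125,125,6)
ov('pics/side4.png','pics/o4b.png',[],275,195,125,125,6)
E
```

```text
(no output)
```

View pics/o4.png

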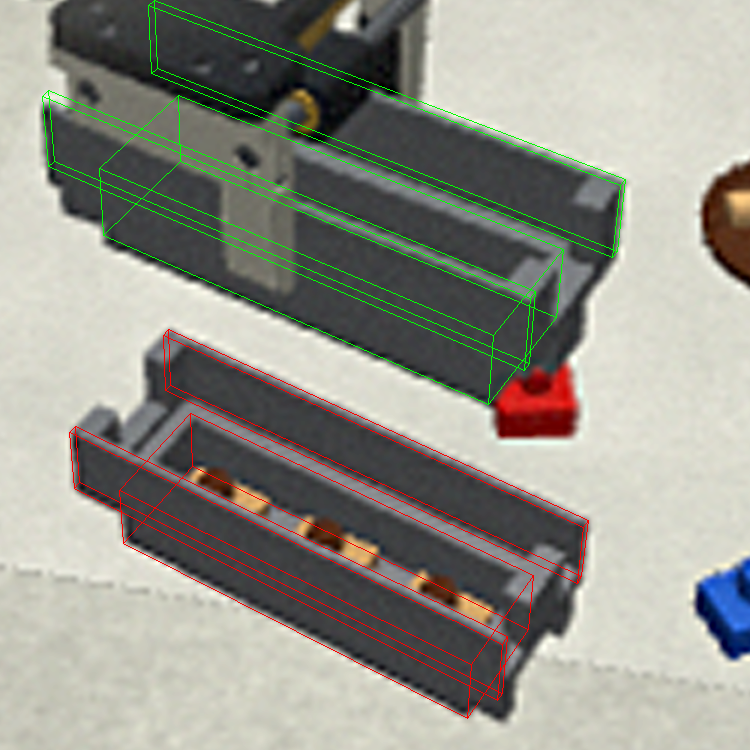

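View pics/o4b.png

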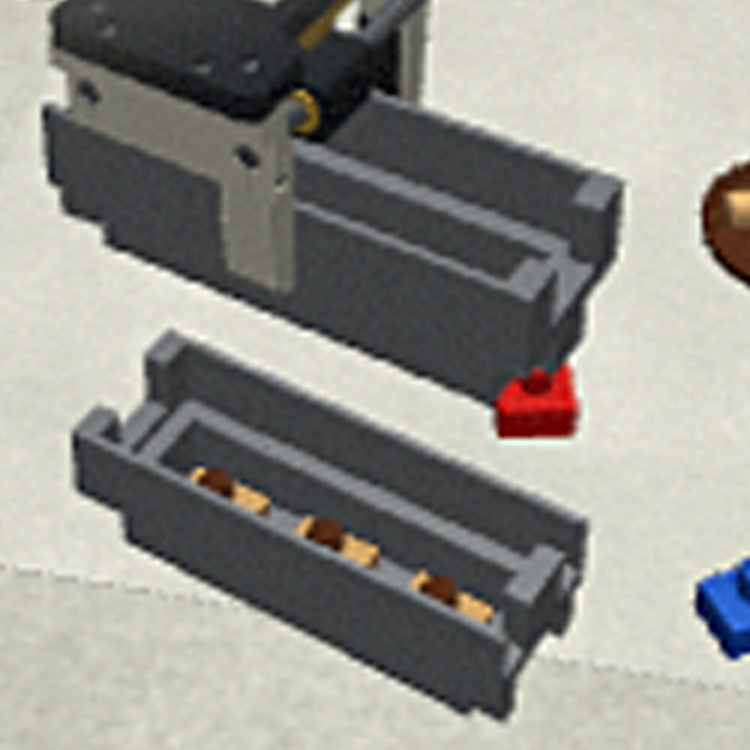

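```bash
python3 - <<'E'
from fit5 import *
im=cv2.imread('pics/side4.png');im4=cv2.resize(im,None,fx=4,fy=4,interpolation=cv2.INTER_CUBIC)
h=cv2.cvtColor(im4,cv2.COLOR_BGR2HSV);base=((h[...,2]<100)&(h[...,1]<60)).astype(np.uint8)
def mk(poly):
    r=np.zeros((400,640),np.uint8);cv2.fillPoly(r,[np.array(poly)],1)
    return r
def z(x,y): return [int(275+x/6),int(195+y/6)]
# full tray roi
rF=mk([z(40,300+110),z(140,310),z(620,490),z(620,700),z(520,749),z(40,560)])
rH=mk([z(300,60),z(380,80),z(660,150),z(660,260),z(590,360),z(545,360),z(495,375),z(495,430),z(20,270),z(20,215),z(300,330)])
for nm,r,v0 in(('F',rF,[532.5,251,30,-27.9,0,0]),('H',rH,[533.4,250.3,185.4,286.3,0,0])):
    R4=cv2.resize(r,None,fx=4,fy=4,interpolation=cv2.INTER_NEAREST)
    m=base&R4
    if nm=='F': m=fill(m)
    else:
        m=base.copy(); 
        m[:]=fill(cv2.morphologyEx(base&cv2.resize(mk([z(0,60),z(700,60),z(700,300),z(590,380),z(545,362),z(495,378),z(495,430),z(0,300)]),None,fx=4,fy=4,interpolation=cv2.INTER_NEAREST),cv2.MORPH_OPEN,np.ones((5,5))))&R4
    M=cv2.resize(m.astype(np.float32),(640,400),interpolation=cv2.INTER_AREA)
    W={'side':r.astype(float)}
    print(nm,fit5({'side':M*r},W,v0,[0,1,3]),'xonly',fit5({'side':M*r},W,v0,[0,1]))
    for i in(0,):
        s=silR('side',np.array(v0[:3]),rot(v0[3]/100,0,0))*r;print('at init',np.abs(s-M*r).sum())
    cv2.imwrite(f'pics/dbg{nm}.png',(M*r*255)[190:325,270:405])
E
```

```text
F (array([532.13, 252.07,  30.  , -27.26,   0.  ,   0.  ]), np.float64(93.48284313725489)) xonly (array([532.63, 252.54,  30.  , -27.9 ,   0.  ,   0.  ]), np.float64(97.43088235294118))
at init 109.74656862745098
H (array([533.45, 251.25, 185.4 , 285.42,   0.  ,   0.  ]), np.float64(140.32450980392156)) xonly (array([533.85, 251.42, 185.4 , 286.3 ,   0.  ,   0.  ]), np.float64(143.1970588235294))
at init 158.1892156862745[ WARN:0@1.579] global loadsave.cpp:1063 imwrite_ Unsupported depth image for selected encoder is fallbacked to CV_8U.
```

```bash
python3 - <<'E'
from mv import *
p,q=get()
plan([532.3,251.2,98],tilt(2.865,0))
E
```

```text
shift mm [ 0.6 -1.2 91.7] rotvec [ 0.  -0.  -0.1] dist 92.0 ang 0.0
rows needed 2.2003972648822647 0.011957063208187365
```

>>> send_rows(
  rows=[
    {"tx":0.0006,"ty":-0.0012,"tz":0.005,"wx":0,"wy":0,"wz":0},
    {"tx":0.0006,"ty":-0.0012,"tz":0.015,"wx":0,"wy":0,"wz":0},
    {"tx":0.0006,"ty":-0.0012,"tz":0.028,"wx":0,"wy":0,"wz":0},
    {"tx":0.0006,"ty":-0.0012,"tz":0.042,"wx":0,"wy":0,"wz":0},
    {"tx":0.0006,"ty":-0.0012,"tz":0.056,"wx":0,"wy":0,"wz":0},
    {"tx":0.0006,"ty":-0.0012,"tz":0.068,"wx":0,"wy":0,"wz":0},
    {"tx":0.0006,"ty":-0.0012,"tz":0.078,"wx":0,"wy":0,"wz":0},
    {"tx":0.0006,"ty":-0.0012,"tz":0.086,"wx":0,"wy":0,"wz":0},
    {"tx":0.0006,"ty":-0.0012,"tz":0.09,"wx":0,"wy":0,"wz":0},
    {"tx":0.0006,"ty":-0.0012,"tz":0.0915,"wx":0,"wy":0,"wz":0},
    {"tx":0.0006,"ty":-0.0012,"tz":0.0915,"wx":0,"wy":0,"wz":0},
    {"tx":0.0006,"ty":-0.0012,"tz":0.0915,"wx":0,"wy":0,"wz":0},
  ],
)

```text
t: 10.98
tcp_pos: [532.2, 252.6, 98.1]
orientation: [-3.141, -0.003, 1.294]
force: [-0.7, -0.5, -1.4]
width: 63.9
```

```bash
python3 - <<'E'
from mv import *
apply(.0006,-.0012,.0915)
from rig import telemetry,cams
import cv2
for n in('top','side'): cv2.imwrite(f'pics/{n}5.png',cams.get_image(n)[:,:,::-1])
o=telemetry.get_obs();print(o['t'],o['tcp_pos'],o['orientation'],o['force'],o['width'])
from ov import ov
p=o['tcp_pos']-[0,0,4]
ov('pics/side5.png','pics/o5.png',[(p,2.863,0,(0,255,0)),((532.4,252.3,30),-.279,0,(0,0,255))],275,220,125,100,6)
ov('pics/side5.png','pics/o5b.png',[],275,220,125,100,6)
E
```

```text
cmd [532.3 251.2  98.2] [ 3.141 -0.     1.293]
11.0833 [532.38417955 252.65958732  98.36419568] [-3.14146174e+00 -2.79753527e-03  1.29370106e+00] [ 0.36797895 -0.55651611 -2.18274294] 63.490281403293615
```

View pics/o5b.png

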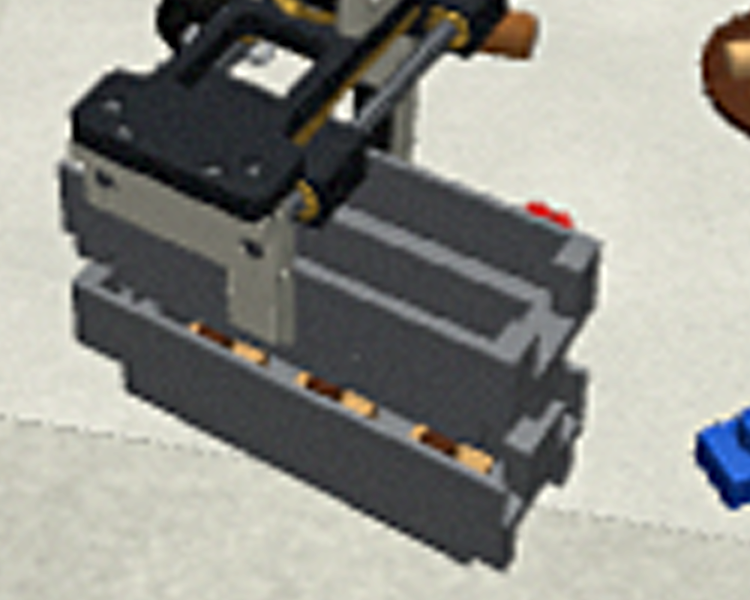

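View pics/o5.png

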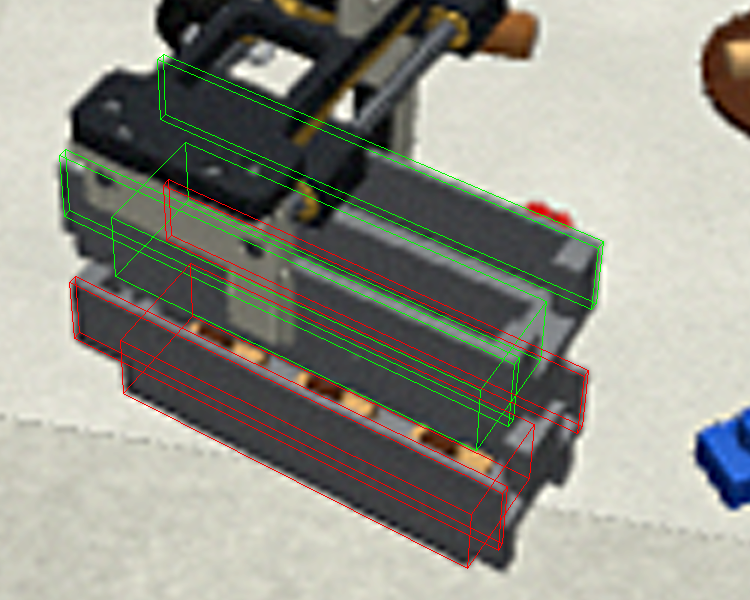

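>>> send_rows(
  rows=[
    {"tx":0,"ty":0,"tz":0.001,"wx":0,"wy":0,"wz":0},
    {"tx":0,"ty":0,"tz":0.002,"wx":0,"wy":0,"wz":0},
    {"tx":0,"ty":0,"tz":0.003,"wx":0,"wy":0,"wz":0},
    {"tx":0,"ty":0,"tz":0.004,"wx":0,"wy":0,"wz":0},
    {"tx":0,"ty":0,"tz":0.005,"wx":0,"wy":0,"wz":0},
    {"tx":0,"ty":0,"tz":0.006,"wx":0,"wy":0,"wz":0},
    {"tx":0,"ty":0,"tz":0.007,"wx":0,"wy":0,"wz":0},
    {"tx":0,"ty":0,"tz":0.008,"wx":0,"wy":0,"wz":0},
    {"tx":0,"ty":0,"tz":0.009,"wx":0,"wy":0,"wz":0},
    {"tx":0,"ty":0,"tz":0.009,"wx":0,"wy":0,"wz":0},
  ],
)

```text
t: 11.92
tcp_pos: [531.6, 252.4, 88.1]
orientation: [-3.14, -0.002, 1.294]
force: [-0.3, 0.1, -2.2]
width: 64.1
```

>>> send_rows(
  rows=[
    {"tx":0,"ty":0,"tz":0.0005,"wx":0,"wy":0,"wz":0},
    {"tx":0,"ty":0,"tz":0.001,"wx":0,"wy":0,"wz":0},
    {"tx":0,"ty":0,"tz":0.0015,"wx":0,"wy":0,"wz":0},
    {"tx":0,"ty":0,"tz":0.002,"wx":0,"wy":0,"wz":0},
    {"tx":0,"ty":0,"tz":0.002,"wx":0,"wy":0,"wz":0},
    {"tx":0,"ty":0,"tz":0.002,"wx":0,"wy":0,"wz":0},
  ],
)

```text
t: 12.42
tcp_pos: [531.8, 252.4, 86.6]
orientation: [-3.14, -0.002, 1.294]
force: [-0.2, 0.7, -0.6]
width: 64.0
```

```bash
python3 - <<'E'
from mv import *
from rig import telemetry,cams
import cv2
cv2.imwrite('pics/side6.png',cams.get_image('side')[:,:,::-1])
o=telemetry.get_obs();print(o['t'],o['tcp_pos'],o['force'],o['wrist_torque'])
from ov import ov
ov('pics/side6.png','pics/o6.png',[],275,220,125,100,6)
E
```

```text
12.4667 [531.81999569 252.4485023   86.53727186] [-0.94168738  0.21168825 -0.45516545] [-0.02385892  0.02844991 -0.02813465]
```

View pics/o6.png

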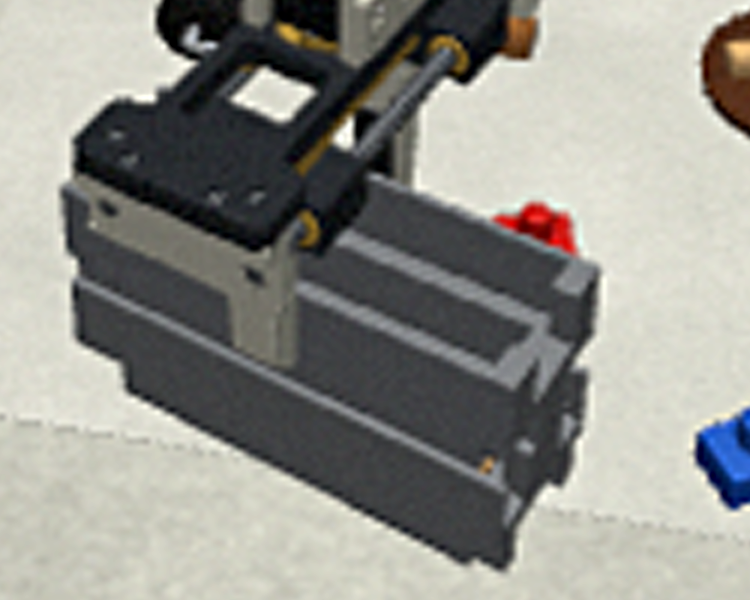

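>>> send_rows(
  rows=[
    {"tx":0,"ty":0,"tz":0.0003,"wx":0,"wy":0,"wz":0},
    {"tx":0,"ty":0,"tz":0.0006,"wx":0,"wy":0,"wz":0},
    {"tx":0,"ty":0,"tz":0.0008,"wx":0,"wy":0,"wz":0},
    {"tx":0,"ty":0,"tz":0.0008,"wx":0,"wy":0,"wz":0},
    {"tx":0,"ty":0,"tz":0.0008,"wx":0,"wy":0,"wz":0},
  ],
)

```text
t: 12.88
tcp_pos: [531.8, 252.6, 85.8]
orientation: [-3.14, -0.002, 1.294]
force: [-2.0, 0.1, 1.2]
width: 63.9
```

>>> send_rows(
  rows=[
    {"tx":0,"ty":0,"tz":0.0003,"wx":0,"wy":0,"wz":0},
    {"tx":0,"ty":0,"tz":0.0006,"wx":0,"wy":0,"wz":0},
    {"tx":0,"ty":0,"tz":0.0006,"wx":0,"wy":0,"wz":0},
    {"tx":0,"ty":0,"tz":0.0006,"wx":0,"wy":0,"wz":0},
  ],
)

```text
t: 13.22
tcp_pos: [531.9, 252.6, 85.8]
orientation: [-3.141, -0.002, 1.294]
force: [-2.6, 1.0, 5.7]
width: 63.8
```

```bash
python3 - <<'E'
from rig import telemetry,cams
import cv2
cv2.imwrite('pics/side7.png',cams.get_image('side')[:,:,::-1])
o=telemetry.get_obs();print(o['t'],o['tcp_pos'],o['force'],o['wrist_torque'])
from ov import ov
ov('pics/side7.png','pics/o7.png',[([532,252,80],2.863,0,(0,255,0)),((532.4,252.3,30),-.279,0,(0,0,255))],275,220,125,100,6)
E
```

```text
13.2667 [531.92306906 252.65565916  85.73605315] [-3.0920003  -0.03784233  6.10221208] [0.10547605 0.40940453 0.07763885]
```

View pics/o7.png

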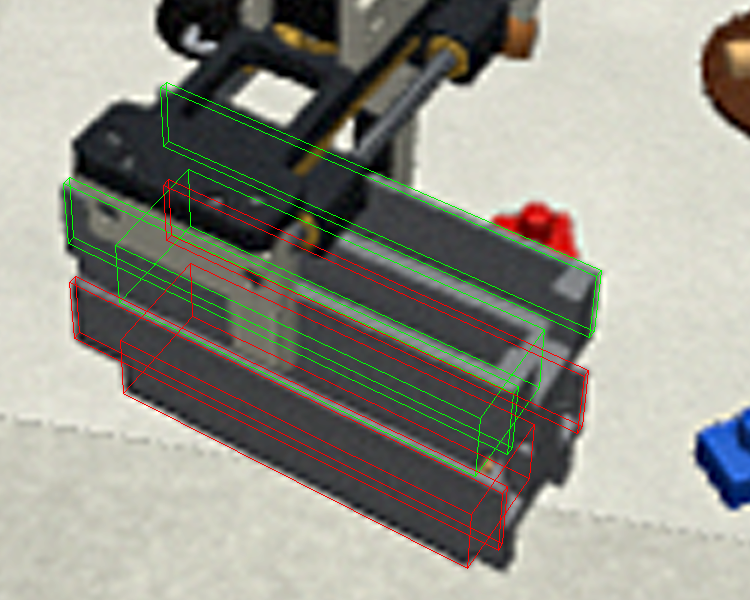

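>>> send_rows(
  rows=[
    {"tx":0,"ty":0,"tz":-0.0003,"wx":0.2,"wy":0,"wz":0},
    {"tx":0,"ty":0,"tz":-0.0005,"wx":0.4,"wy":0,"wz":0},
    {"tx":0,"ty":0,"tz":-0.0005,"wx":0.4,"wy":0,"wz":0},
    {"tx":0,"ty":0,"tz":-0.0005,"wx":0.4,"wy":0,"wz":0},
  ],
)

```text
t: 13.6
tcp_pos: [531.9, 252.5, 85.7]
orientation: [-3.133, -0.002, 1.294]
force: [-1.8, 1.0, 3.7]
width: 63.7
```

```bash
python3 - <<'E'
from rig import telemetry
o=telemetry.get_obs();print(o['t'],o['tcp_pos'],o['orientation'],o['force'],o['wrist_torque'])
E
```

```text
13.6 [531.93897025 252.54595742  85.67553828] [-3.13336640e+00 -2.23775432e-03  1.29357319e+00] [-1.82787293  0.98942793  3.71493372] [0.26337709 0.01652698 0.16085538]
```

>>> send_rows(
  rows=[
    {"tx":0,"ty":0,"tz":-0.0003,"wx":0,"wy":0,"wz":0},
    {"tx":0,"ty":0,"tz":-0.0004,"wx":0,"wy":0,"wz":0},
    {"tx":0,"ty":0,"tz":-0.0004,"wx":0,"wy":0,"wz":0},
  ],
  grip_force=5,
)

```text
t: 13.85
tcp_pos: [531.9, 252.3, 85.7]
orientation: [-3.133, -0.002, 1.293]
force: [1.9, 1.0, 0.0]
width: 63.7
```

>>> send_rows(
  rows=[
    {"tx":0,"ty":0,"tz":0,"wx":0,"wy":0,"wz":0},
    {"tx":0,"ty":0,"tz":0,"wx":0,"wy":0,"wz":0},
    {"tx":0,"ty":0,"tz":0,"wx":0,"wy":0,"wz":0},
    {"tx":0,"ty":0,"tz":0,"wx":0,"wy":0,"wz":0},
    {"tx":0,"ty":0,"tz":0,"wx":0,"wy":0,"wz":0},
  ],
  jaw=0.085,
)

```text
t: 14.27
tcp_pos: [531.7, 252.3, 85.8]
orientation: [-3.133, -0.002, 1.294]
force: [-0.7, 0.5, 0.2]
width: 84.3
```

```bash
python3 - <<'E'
from rig import telemetry,cams
import cv2
cv2.imwrite('pics/side8.png',cams.get_image('side')[:,:,::-1])
o=telemetry.get_obs();print(o['t'],o['tcp_pos'],o['force'],o['wrist_torque'],o['width'])
from ov import ov
ov('pics/side8.png','pics/o8.png',[([532,252,80],2.863,0,(0,255,0))],275,220,125,100,6)
E
```

```text
14.3167 [531.66892012 252.36704486  85.82494177] [-0.07544018 -0.60030349 -0.35457613] [-0.03377342 -0.02215712 -0.00388451] 84.84646774394072
```

View pics/o8.png

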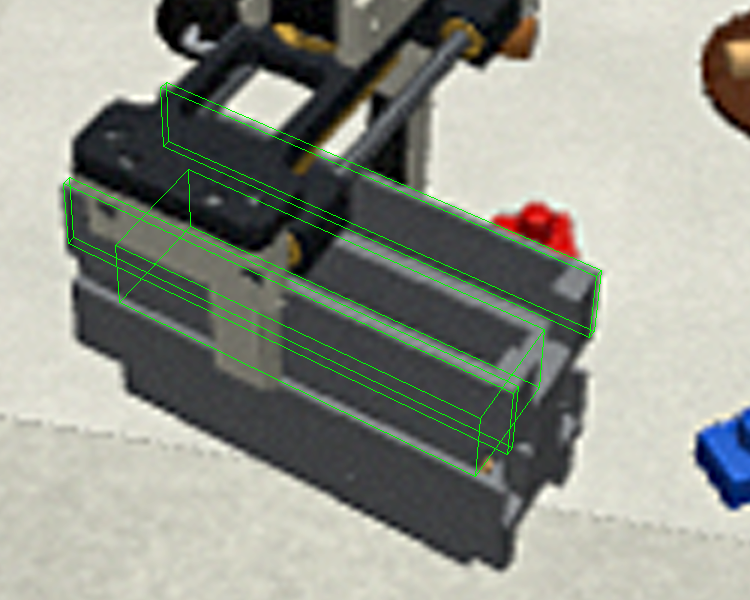

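Released; the tray stayed at stacked height. I retreat straight up.

>>> send_rows(
  rows=[
    {"tx":0,"ty":0,"tz":-0.003,"wx":0,"wy":0,"wz":0},
    {"tx":0,"ty":0,"tz":-0.008,"wx":0,"wy":0,"wz":0},
    {"tx":0,"ty":0,"tz":-0.016,"wx":0,"wy":0,"wz":0},
    {"tx":0,"ty":0,"tz":-0.026,"wx":0,"wy":0,"wz":0},
    {"tx":0,"ty":0,"tz":-0.04,"wx":0,"wy":0,"wz":0},
    {"tx":0,"ty":0,"tz":-0.06,"wx":0,"wy":0,"wz":0},
    {"tx":0,"ty":0,"tz":-0.08,"wx":0,"wy":0,"wz":0},
    {"tx":0,"ty":0,"tz":-0.105,"wx":0,"wy":0,"wz":0},
    {"tx":0,"ty":0,"tz":-0.13,"wx":0,"wy":0,"wz":0},
    {"tx":0,"ty":0,"tz":-0.155,"wx":0,"wy":0,"wz":0},
    {"tx":0,"ty":0,"tz":-0.175,"wx":0,"wy":0,"wz":0},
    {"tx":0,"ty":0,"tz":-0.18,"wx":0,"wy":0,"wz":0},
  ],
)

```text
t: 15.32
tcp_pos: [534.9, 252.3, 272.0]
orientation: [-3.14, -0.007, 1.294]
force: [0.2, 0.5, 0.7]
width: 84.9
```

>>> send_rows(
  rows=[
    {"tx":0,"ty":0.02,"tz":0,"wx":0,"wy":0,"wz":0},
    {"tx":0,"ty":0.05,"tz":0,"wx":0,"wy":0,"wz":0},
    {"tx":0,"ty":0.08,"tz":0,"wx":0,"wy":0,"wz":0},
    {"tx":-0.03,"ty":0.1,"tz":0,"wx":0,"wy":0,"wz":0},
    {"tx":-0.06,"ty":0.11,"tz":0,"wx":0,"wy":0,"wz":0},
    {"tx":-0.09,"ty":0.11,"tz":0,"wx":0,"wy":0,"wz":0},
    {"tx":-0.12,"ty":0.11,"tz":0,"wx":0,"wy":0,"wz":0},
    {"tx":-0.15,"ty":0.11,"tz":0,"wx":0,"wy":0,"wz":0},
    {"tx":-0.18,"ty":0.11,"tz":0,"wx":0,"wy":0,"wz":0},
    {"tx":-0.21,"ty":0.11,"tz":0,"wx":0,"wy":0,"wz":0},
    {"tx":-0.24,"ty":0.11,"tz":0,"wx":0,"wy":0,"wz":0},
    {"tx":-0.25,"ty":0.11,"tz":0,"wx":0,"wy":0,"wz":0},
  ],
)

```text
t: 16.32
tcp_pos: [569.3, -22.3, 264.2]
orientation: [-3.133, -0.0, 1.291]
force: [-0.5, -0.0, -0.1]
width: 85.3
```

```bash
python3 - <<'E'
from rig import telemetry,cams
import cv2,numpy as np
for n in('top','side'): cv2.imwrite(f'pics/{n}9.png',cams.get_image(n)[:,:,::-1])
o=telemetry.get_obs();print(o['t'],o['tcp_pos'],o['force'])
from ov import ov
ov('pics/side9.png','pics/o9.png',[],275,220,125,100,6)
ov('pics/side9.png','pics/o9w.png',[([532,252,80],2.863,0,(0,255,0)),((532.4,252.3,30),-.279,0,(0,0,255))],275,220,125,100,6)
E
```

```text
16.4167 [570.03679993 -20.45477145 264.35048831] [0.14910632 0.10553203 0.93302932]
```

View pics/o9.png

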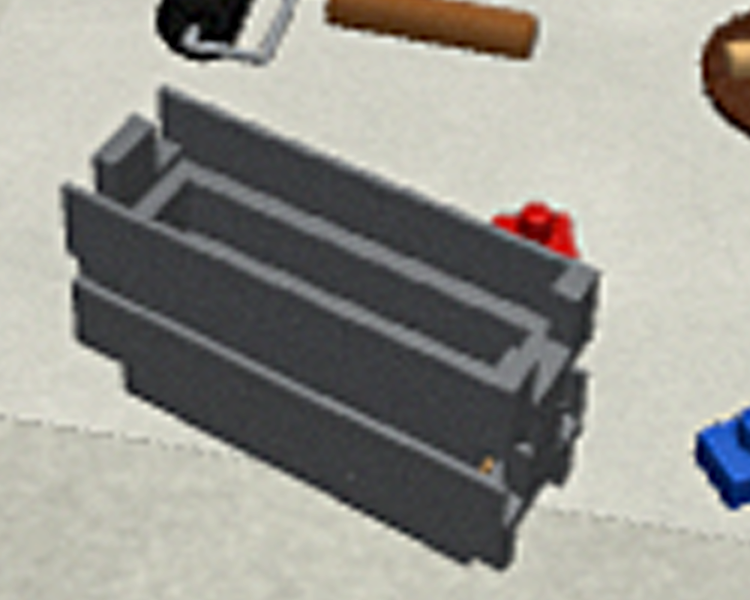

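View pics/o9w.png

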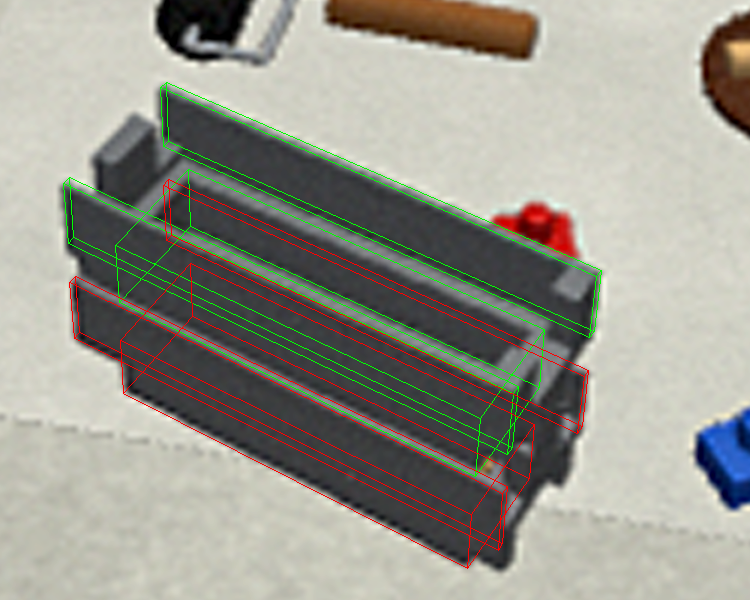

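View pics/top9.png

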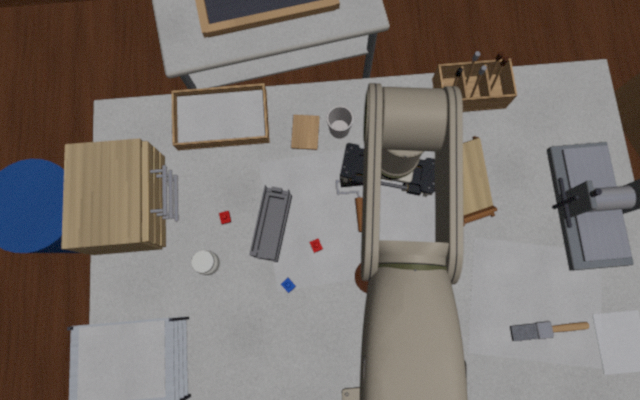

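```bash
python3 - <<'E'
from rig import job_done
print(job_done())
E
```

```text
the job is handed in; nothing more can be done
None
```

The empty tray is now stacked on the tray of stamps, turned end for end, and the job was handed in at about 16.4 s of the 43 s allowed.

I gripped it across the collar at the 30° tilt (opening 64 mm), lifted it off the stand, levelled it and turned it. I then lowered it slowly onto the lower tray's rim. The highest contact force I read was about 6 N. I levelled the tray 0.4° before letting go, because the wrist torque showed one end touching first.

**Last checks**
- **Stacking:** in the final side picture the upper tray matches a level model with its underside 50 mm above the lower tray's, not nested. Its two-notch end lies over the lower tray's wide-notch end.
- **Lower tray:** it matches its starting pose to within 1–2 mm.
- **Other things:** nothing had moved in the areas I could see. The arm hid part of the rubbing pad and roller from the top camera. The arm ended clear, with the tool 264 mm above the table.

**Less certain**
- **Stamps:** they are now mostly hidden by the upper tray. I infer they are upright and untouched from the 17 mm clearance and the low forces.
- **Measurements:** the two cameras differed by 2–3 mm on the lower tray's position. The outline fit of the tilted tray was also poor in the top view, so I took its direction from the stand. Both stayed within the 5 mm play.

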